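# Lay out the latch repair parts on their silhouette pads

## Robot

A 7-joint arm with a two-finger parallel gripper is mounted at the origin on the work surface. World frame = base frame: x ahead of the robot, y to its left, z up, the work surface at z = 0. Lengths are in mm, angles in rad, forces in N, time in s.
With the tool pointing down it reaches from about 400 to 850 mm from the base axis. Payload 4.5 kg.
Tool frame: the origin (TCP) lies between the finger pads; the fingertips stand nose_length ahead of it and the grasp point (between the pads) is the TCP (nose_length is the distance from the TCP to the fingertips, in mm); z points along the fingers, y is the line along which they close (so a half turn about z gives the same grasp; the last joint's range is limited). The gripper opens to 88 mm and grips with 3 to 60 N. Pads are 18 mm wide; open, the fingers measure 123 mm over their backs; the gripper's body (75 mm by 187 mm) begins 45 mm behind the grasp point.
Start: joints at [1.265, 0.689, -0.195, 1.565, 0.157, 0.902, -0.215], TCP at [208.34, -589.276, 257.743] pointing down, gripper open.
Joint ranges: [-3.01, 3.01], [-0.46, 2.08], [-1.47, 1.51], [0.13, 2.56], [-1, 4.14], [0.04, 2.09], [-2.66, 2.66]. Speed limits (rad/s): [2.57, 2.57, 3.14, 3.14, 3.14, 3.14, 3.14].

## Interface

Orientations are given as a unit quaternion [w, x, y, z].
In Python, from workcell import observe, grab_frame, hand_in, nose_length gives the robot as it stands.
- The arm moves only by the tool arm_command, never from a script. Its argument "steps" is a list of rows, each a list of 3 entries, a list of its own where there are three numbers: the shift along the tool's x, y, z in units of 2 cm (1.0 is 2 cm), then the turn, a rotation vector about the tool's x, y, z in units of 0.5 rad (1.0 is 0.5 rad), then the closure, from 0 (fully open) to 1 (shut). A call has 1 to 5 rows; each row shifts and turns the commanded pose from where the row before left it, along the tool's axes as they then stand; what a row does not reach is not made up. A row lasts 1/10 s, in which the tool goes at most 50 mm and 8.59 degrees, less where a joint would pass 70% of its speed; a pose out of reach is approached as far as the arm can. A call with a number of a shift or a turn outside -1 to 1 is refused whole. A call with a gripper value outside its range is refused whole. The fingers move at their own pace and stop on an object; the grip force is fixed at half the most. Time passes only in rows, so rows that do not move let the fingers close. It gives the time, the measured TCP pose, the force, the opening and the grip force at its end, in the units of the state.
- observe(): the state, without advancing time (a new reading comes with each control period).
- grab_frame(name): name is "scene" or "top" or "wrist"; returns a dict with "frame" (420x560x3 uint8, red, green, blue), "mtx" (3x3 intrinsics, pixels), "distortion" ([k1, k2, p1, p2, k3] as OpenCV has them; the pictures are not rectified), "view" (4x4, takes a point from world to camera coordinates). Camera axes: x right, y down, z forward; pixel columns grow to the right and rows downward; lengths in mm; the calibration is good to about 2 mm. A picture is of the moment at which its call begins. There is no depth.
- hand_in(): hands the job in; it is judged then, once.
The state is a dict: "time_s": time; "qpos": joint angles; "qvel": joint speeds; "joint_torque": joint torques, N m; "position": TCP position; "orientation": TCP orientation; "ft_force": force on the tool from outside, world axes, zero at the start; "ft_torque": the same for the moment, N m; "opening": finger opening in mm; "gripper_force": force on a finger pad.
Only numpy, scipy, OpenCV 4.12 (cv2) and the standard library are available. Lean on these libraries where they do the work, as an engineer would, in place of code of your own. Each camera call takes 0.05 s, during which the arm holds its last target. There are 200 camera calls.

## Task

Lay out the hook-latch parts for inspection: put the large bushing, the small bushing, the pin gauge and the latch flap each on the rubber pad that bears its own silhouette, centred on it and lying flat, the two long parts turned in line with their silhouettes (either way round). Set the parts down rather than dropping them, and leave the rusty eye hook and the latch tester's handle where they are.

Things in the scene. Friction and masses are not known exactly. Their poses are not given: they have to be found in the camera images.
- bushing_large_mid (a point): the larger of two bronze bushings: an upright plain tube, outer diameter 52 mm, bore 36 mm, 34 mm high, about 0.29 kg, standing loose on the cart top. This point is its centre, half-way up (17 mm above its underside); z is the tube's axis
- bushing_small_mid (a point): the smaller of two bronze bushings: an upright plain tube, outer diameter 34 mm, bore 20 mm, 34 mm high, about 0.16 kg, standing loose on the cart top. This point is its centre, half-way up (17 mm above its underside); z is the tube's axis
- pin_gauge_mid (a point): a green anodized aluminium pin gauge lying on the cart top: an eight-sided handle 80 mm long and 18 mm across its flats (it lies on one flat, two others stand upright as sides) with a thin steel pin, 11 mm in diameter, at both ends; 120 mm long overall, the same at both ends, about 0.08 kg. This point is its centre, 9 mm above its underside; x runs along its length
- latch_flap_mid (a point): a matte black nylon latch flap lying flat on the cart top: an oblong plate with round ends, 80 mm long, 36 mm wide, 14 mm thick, the same at both ends, about 0.045 kg. This point is its centre, 7 mm above its underside; x runs along its length, z up
- seat_large (a point): a dark rubber pad, 140 x 70 x 3 mm, fixed flat on the cart top, bearing a pale flat full-size silhouette of the large bushing (a ring, 52 mm outside, 36 mm inside) at its centre. This point is the centre of the silhouette, on the pad's top face (3 mm above the cart top); x runs along the pad's (long) 140 mm side, z up. All four pads are alike but for the silhouette
- seat_small (a point): a dark rubber pad, 140 x 70 x 3 mm, fixed flat on the cart top, bearing a pale flat full-size silhouette of the small bushing (a ring, 34 mm outside, 20 mm inside) at its centre. This point is the centre of the silhouette, on the pad's top face (3 mm above the cart top); x runs along the pad's (long) 140 mm side, z up. All four pads are alike but for the silhouette
- seat_gauge (a point): a dark rubber pad, 140 x 70 x 3 mm, fixed flat on the cart top, bearing a pale flat full-size silhouette of the pin gauge (a bar 80 x 18 mm with narrower 11 mm ends, 120 mm overall) at its centre. This point is the centre of the silhouette, on the pad's top face (3 mm above the cart top); x runs along the pad's (long) 140 mm side, as does the silhouette, z up. All four pads are alike but for the silhouette
- seat_flap (a point): a dark rubber pad, 140 x 70 x 3 mm, fixed flat on the cart top, bearing a pale flat full-size silhouette of the latch flap (an oblong with round ends, 80 x 36 mm) at its centre. This point is the centre of the silhouette, on the pad's top face (3 mm above the cart top); x runs along the pad's (long) 140 mm side, as does the silhouette, z up. All four pads are alike but for the silhouette
- eye_hook_mid (a point): a rusty forged eye hook lying flat on the far part of the cart top, about 165 x 90 mm and 22 mm high, 0.8 kg, loose; not to be moved. This point lies between its eye and its bend, 11 mm above the cart top; x runs from the eye to the bend
- handle_mid (a point): the long steel handle (270 mm, 16 mm thick, with a 25 mm thick black rubber grip at its upper end) of the lever-action latch tester, a steel bench device on a 200 x 120 mm base, 115 mm high, fixed at the right-hand (-y) side of the cart; the handle leans up and away from the robot to 0.27 to 0.34 m above the cart top and stays where it is; not to be moved. This point is half-way along the handle, on its centre line, 135 mm from its pivot and from its upper end
There are look-alikes about, which are no part of the job. Several things look just like the part that bears latch_flap_mid: the one meant starts farthest from the robot's base. Leave any red look-alike of the part that bears bushing_large_mid alone.

How it is judged:
By the outcome, as a careful person would: the job done as asked, in the order asked, and still so for the second after the job is handed in, with the robot touching nothing.
It also fails if it takes over 109 s, if anything falls off the work surface, if the arm or the gripper's body presses on something with over 40 N, if the wrist force passes 120 N, or if a joint passes its speed limit or range.

## Working session

There is one attempt and no reset: what is moved stays moved. The work goes in short steps, Python scripts to look and compute and a tool call to move; the robot and the scene stay as the last step left them, time stands still between calls to the robot, and variables do not carry over. Pictures are saved under pics/ and viewed, at most 14 in all, crops included, and the job is handed in when it is done.

Besides the shell and the picture viewer there is one more tool, called after ">>>" as name([rows], argument=value, ...), one row to a line, values as JSON. arm_command: Moves the arm, as the interface text tells. Shifts and turns lie within -1 to 1; 1 stands for 2 cm of shift or 0.5 rad of turn. Its arguments: {"type":"object","properties":{"steps":{"type":"array"}},"required":["steps"]}

```bash
mkdir -p pics; ls
cat > h.py <<'E'
import numpy as np, cv2, pickle
from workcell import observe, grab_frame, hand_in, nose_length
def snap(n, f):
    g=grab_frame(n); cv2.imwrite(f'pics/{f}.png', g['frame'][:,:,::-1]); pickle.dump(g,open(f'pics/{f}.pkl','wb')); return g
def load(f): return pickle.load(open(f'pics/{f}.pkl','rb'))
def cast(g, px, z):
    px=np.array(px,float).reshape(-1,1,2)
    n=cv2.undistortPoints(px,np.array(g['mtx'],float),np.array(g['distortion'],float)).reshape(-1,2)
    V=np.array(g['view'],float); R=V[:3,:3]; c=-R.T@V[:3,3]
    d=np.c_[n,np.ones(len(n))]@R
    return c+d*((z-c[2])/d[:,2])[:,None]
def proj(g,P):
    V=np.array(g['view'],float)
    p,_=cv2.projectPoints(np.array(P,float).reshape(-1,1,3),cv2.Rodrigues(V[:3,:3])[0],V[:3,3],np.array(g['mtx'],float),np.array(g['distortion'],float)); return p.reshape(-1,2)
E
python3 - <<'E'
from h import *
s=observe(); print({k:np.round(v,3) for k,v in s.items()}); print(nose_length() if callable(nose_length) else nose_length)
a=snap('scene','s0');b=snap('top','t0');c=snap('wrist','w0')
for g in(a,b,c):
    V=np.array(g['view']);print(np.round(-V[:3,:3].T@V[:3,3]),np.round(V[:3,:3],2).tolist(),g['mtx'][0][0])
for f,g in(('s',a),('t',b)): cv2.imwrite(f'pics/{f}0b.png',cv2.resize(g['frame'][:,:,::-1],(800,600),interpolation=cv2.INTER_CUBIC))
E
```

```text
pics
{'time_s': np.float64(0.0), 'qpos': array([ 1.265,  0.69 , -0.195,  1.566,  0.157,  0.902, -0.215]), 'qvel': array([-0.   , -0.   , -0.002, -0.002, -0.001, -0.001,  0.   ]), 'joint_torque': array([-2.0000e-03, -5.2756e+01, -1.2670e+00, -1.5343e+01, -5.3000e-02,
        7.0000e-03,  0.0000e+00]), 'position': array([ 208.055, -588.719,  256.918]), 'orientation': array([-0.001,  0.986,  0.169, -0.   ]), 'ft_force': array([ 0.399, -0.226, -0.385]), 'ft_torque': array([-0.036, -0.018, -0.029]), 'gripper_force': np.float64(0.0), 'opening': np.float64(87.992)}
19.0
[1035.  363. 1163.] [[-0.75, 0.66, 0.0], [0.54, 0.62, -0.56], [-0.37, -0.42, -0.83]] 420.21897436684276
[ 310. -127. 1402.] [[-0.02, -1.0, 0.0], [-0.98, 0.02, -0.19], [0.19, -0.01, -0.98]] 495.28173495802537
[ 270. -567.  385.] [[0.33, -0.94, -0.0], [-0.91, -0.32, 0.26], [-0.24, -0.08, -0.97]] 373.02758221544286
```

View pics/t0b.png

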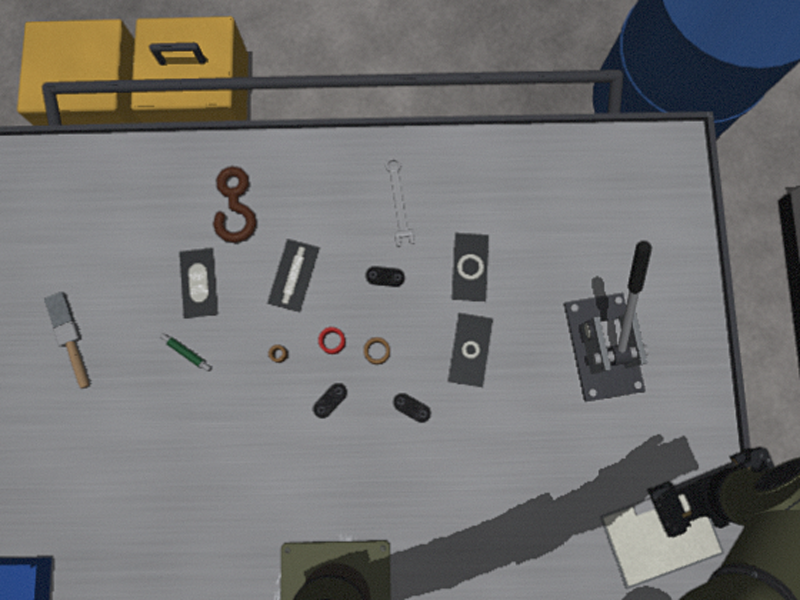

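View pics/s0b.png

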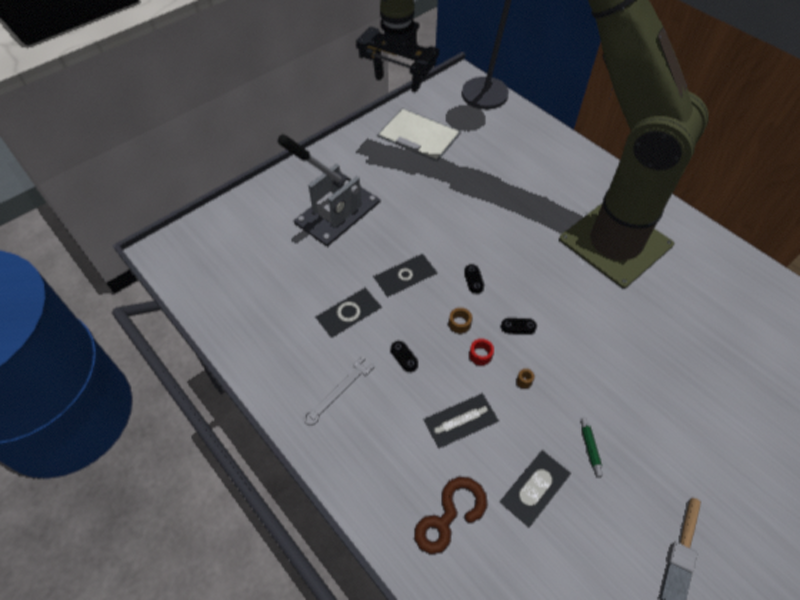

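Top view (800x600): three black flaps sit at (385,276), (330,400) and (411,407). The base is at the bottom, near (335,575), so (385,276) is farthest and is the one meant. The bronze large bushing is at (376,350) and the red look-alike at (332,340). The small bushing is at (278,353), the gauge at (187,352), and the pads at (470,267) large, (470,350) small, (294,275) gauge and (198,283) flap. The scene view agrees.

```bash
cat >> h.py <<'E'
def ang(a): return (a+np.pi/2)%np.pi-np.pi/2
def measure(g, approx, kind, z, r=60, half=None):
    """segment near approx world point; returns centre, long-axis angle, area"""
    im=g['frame']; hsv=cv2.cvtColor(im,cv2.COLOR_RGB2HSV).astype(int); H,S,V=hsv[...,0],hsv[...,1],hsv[...,2]
    if kind=='bronze': m=(H>5)&(H<25)&(S>90)
    if kind=='green': m=(H>45)&(H<95)&(S>90)
    if kind=='black': m=(V<60)
    if kind=='pale': m=(V>140)
    m=m.astype(np.uint8)
    u=proj(g,[[approx[0],approx[1],z]])[0]; e=proj(g,[[approx[0]+r,approx[1],z],[approx[0],approx[1]+r,z]])
    R=np.linalg.norm(e-u,axis=1).mean()
    k=np.zeros_like(m); cv2.circle(k,tuple(int(q) for q in u),int(R),1,-1); m&=k
    cs,_=cv2.findContours(m,cv2.RETR_EXTERNAL,cv2.CHAIN_APPROX_NONE)
    c=max(cs,key=cv2.contourArea)
    W=cast(g,c.reshape(-1,2),z)[:,:2].astype(np.float32)
    M=cv2.moments((W*1).reshape(-1,1,2)); cx=np.array([M['m10'],M['m01']])/M['m00']
    a=0.5*np.arctan2(2*M['mu11'],M['mu20']-M['mu02'])
    rc=cv2.minAreaRect(W)
    return np.round(cx,1),round(float(a),3),np.round(rc[0],1),np.round(sorted(rc[1]),1)
E
python3 - <<'E'
from h import *
t=load('t0'); s=load('s0')
px={'flapA':(385,276,'black',14,50),'flapB':(330,400,'black',14,50),'flapC':(411,407,'black',14,50),'bl':(376,350,'bronze',17,40),'bs':(278,353,'bronze',17,40),'gauge':(187,352,'green',9,70),
'pl':(470,267,'pale',3,32),'ps':(470,350,'pale',3,30),'pg':(294,275,'pale',3,62),'pf':(198,283,'pale',3,45)}
for n,(u,v,k,z,r) in px.items():
    w=cast(t,[[u*.7,v*.7]],z)[0]
    o=[np.round(w[:2])]
    for g in (t,s):
        try:o.append(measure(g,w,k,z,r))
        except Exception as e:o.append(repr(e))
    print(n,*o, round(float(np.hypot(*w[:2]))))
c=cv2.resize(t['frame'][150:310,100:380,::-1],None,fx=2.8,fy=2.8,interpolation=cv2.INTER_CUBIC);cv2.imwrite('pics/crop0.png',c)
for u,v in((187,352),(640,255),(600,350),(235,205)): print(cast(t,[[u*.7,v*.7]],0)[0])
E
```

```text
flapA [ 612. -106.] (array([ 611.5, -105.5]), 1.439, array([ 611.5, -105. ]), array([35.8, 75.4])) (array([ 614.4, -103. ]), 1.404, array([ 614.4, -102.5]), array([36.2, 79.4])) 621
flapB [368.   5.] (array([367.8,   5.5]), -0.776, array([367.9,   6.4]), array([33.6, 75.5])) (array([370.7,   9. ]), -0.721, array([371. ,   8.9]), array([37.5, 75.3])) 368
flapC [ 351. -152.] (array([ 350.2, -152.6]), 1.038, array([ 350.2, -152.3]), array([33.1, 76.6])) (array([ 353.2, -150.1]), 0.999, array([ 352.9, -150.9]), array([36.2, 81.4])) 382
bl [463. -86.] (array([462.5, -86.5]), 0.459, array([461.5, -86.7]), array([47.8, 47.8])) (array([459.1, -87.6]), 0.624, array([459.7, -87.1]), array([46.8, 63.2])) 471
bs [461. 107.] (array([461.4, 107.5]), 1.217, array([461.5, 108.2]), array([28.1, 33.9])) (array([457.7, 106.9]), 0.302, array([457.3, 107.6]), array([33.2, 39.1])) 473
gauge [468. 288.] (array([470.1, 294.8]), 0.951, array([470.2, 294.6]), array([14.5, 77.4])) (array([466. , 291.4]), 0.946, array([466. , 291.7]), array([17.1, 76.7])) 549
pl [ 629. -279.] (array([ 631.3, -278.4]), 0.283, array([ 631.9, -277.6]), array([47.6, 49.5])) (array([ 630.8, -273.6]), -0.634, array([ 629.3, -277.1]), array([39.1, 46.4])) 688
ps [ 460. -272.] (array([ 462.7, -272. ]), -0.787, array([ 463.1, -272.1]), array([28.4, 28.7])) (array([ 471.3, -279.5]), 0.851, array([ 469. , -280.4]), array([ 6.9, 21.3])) 535
pg [620.  78.] (array([621.9,  80.7]), -0.293, array([622. ,  80.8]), array([ 17.3, 117.6])) (array([603.1,  33.3]), -0.297, array([603.2,  31.4]), array([30.1, 98. ])) 625
pf [608. 272.] (array([609.8, 272.7]), 0.095, array([610. , 272.8]), array([35.2, 75.5])) (array([608.4, 273.8]), 0.097, array([608.2, 273.9]), array([35.2, 75.4])) 666
[468.88896265 290.70709446   0.        ]
[ 647.40006815 -628.41880141    0.        ]
[ 454.67179636 -531.42522356    0.        ]
[772.08386326 201.72412347   0.        ]
```

View pics/crop0.png

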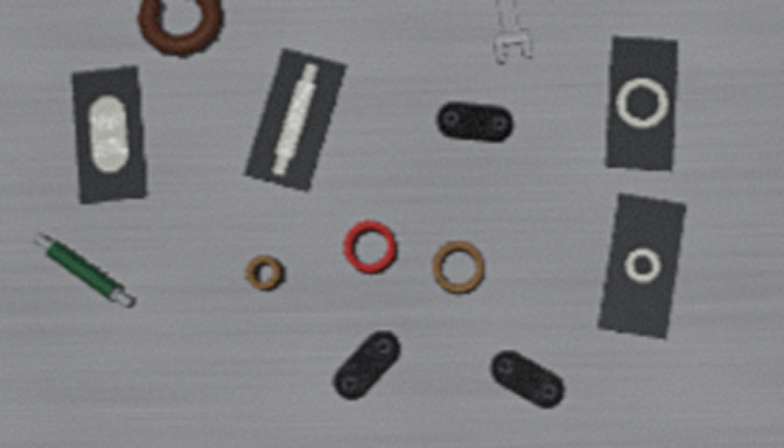

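The crop confirms it: the far flap, at (475,122) in the crop (top view (385,276)), lies 621 mm from the base; the other two are at 368 and 382 mm. The bronze ring at (458,267) is the large bushing, the red one at (370,247) is to be left alone. First I turn the tool so that tool x = world y and tool y = world x, then I go to the large bushing.

>>> arm_command([
  [[0, 0, 0], [0, 0, -0.2736], 0],
  [[0, 0, 0], [0, 0, -0.2736], 0],
  [[0, 0, 0], [0, 0, -0.2736], 0],
  [[0, 0, 0], [0, 0, -0.2736], 0],
  [[0, 0, 0], [0, 0, -0.2736], 0],
])

```text
time_s: 0.65
position: [208.1, -589.1, 257.4]
orientation: [-0.0, 0.87, 0.492, -0.0]
ft_force: [-0.4, 0.2, -0.7]
opening: 88.3
gripper_force: 0.0
```

>>> arm_command([
  [[0, 0, 0], [0, 0, -0.2736], 0],
  [[0, 0, 0], [0, 0, -0.2736], 0],
  [[0, 0, 0], [0, 0, -0.2736], 0],
  [[0, 0, 0], [0, 0, -0.2736], 0],
  [[0, 0, 0], [0, 0, 0], 0],
])

```text
time_s: 1.15
position: [207.9, -589.2, 257.2]
orientation: [-0.0, 0.707, 0.707, 0.0]
ft_force: [0.3, -0.3, -0.8]
opening: 87.8
gripper_force: 0.0
```

>>> arm_command([
  [[0.9, 0.5, 0], [0, 0, 0], 0],
  [[0.9, 0.5, 0], [0, 0, 0], 0],
  [[0.9, 0.5, 0], [0, 0, 0], 0],
  [[0.9, 0.5, 0], [0, 0, 0], 0],
  [[0.9, 0.5, 0], [0, 0, 0], 0],
])

```text
time_s: 1.65
position: [258.6, -498.5, 257.6]
orientation: [-0.0, 0.708, 0.706, 0.0]
ft_force: [-0.3, 0.4, 0.0]
opening: 88.1
gripper_force: 0.0
```

>>> arm_command([
  [[1, 0.5, 0], [0, 0, 0], 0],
  [[1, 0.5, 0], [0, 0, 0], 0],
  [[1, 0.5, 0], [0, 0, 0], 0],
  [[1, 0.5, 0], [0, 0, 0], 0],
  [[1, 0.5, 0], [0, 0, 0], 0],
])

```text
time_s: 2.15
position: [308.6, -398.4, 257.7]
orientation: [0.0, 0.708, 0.706, -0.0]
ft_force: [-1.0, -0.8, 1.0]
opening: 88.3
gripper_force: 0.0
```

>>> arm_command([
  [[1, 0.5, 0], [0, 0, 0], 0],
  [[1, 0.5, 0], [0, 0, 0], 0],
  [[1, 0.5, 0], [0, 0, 0], 0],
  [[1, 0.5, 0], [0, 0, 0], 0],
  [[1, 0.5, 0], [0, 0, 0], 0],
])

```text
time_s: 2.65
position: [358.6, -298.4, 257.8]
orientation: [0.0, 0.708, 0.706, -0.0]
ft_force: [0.7, -0.1, 0.9]
opening: 88.1
gripper_force: 0.0
```

>>> arm_command([
  [[1, 0.5, 0.5], [0, 0, 0], 0],
  [[1, 0.5, 0.5], [0, 0, 0], 0],
  [[1, 0.5, 0.5], [0, 0, 0], 0],
  [[1, 0.5, 0.5], [0, 0, 0], 0],
  [[1, 0.5, 0.5], [0, 0, 0], 0],
])

```text
time_s: 3.15
position: [408.7, -198.5, 207.4]
orientation: [0.0, 0.708, 0.706, -0.0]
ft_force: [0.6, -0.5, 0.7]
opening: 88.1
gripper_force: 0.0
```

>>> arm_command([
  [[1, 0.5, 0.5], [0, 0, 0], 0],
  [[1, 0.5, 0.5], [0, 0, 0], 0],
  [[1, 0.5, 0.5], [0, 0, 0], 0],
  [[1, 0.5, 0.5], [0, 0, 0], 0],
  [[1, 0.5, 0.5], [0, 0, 0], 0],
])

```text
time_s: 3.65
position: [458.8, -98.5, 157.4]
orientation: [0.0, 0.708, 0.706, 0.0]
ft_force: [-0.7, 0.1, 0.9]
opening: 87.8
gripper_force: 0.0
```

>>> arm_command([
  [[0.6, 0.15, 0.4], [0, 0, 0], 0],
  [[0, 0, 0], [0, 0, 0], 0],
  [[0, 0, 0], [0, 0, 0], 0],
])

```text
time_s: 3.95
position: [461.0, -87.7, 149.8]
orientation: [0.0, 0.708, 0.707, -0.001]
ft_force: [0.1, -0.4, -0.3]
opening: 88.0
gripper_force: 0.0
```

Run:
```python
from h import *
g=snap('wrist','w1'); s=observe(); print(np.round(s['position'],1))
for z in (17,34): print(measure(g,(461,-87),'bronze',z,40))
```

```text
[460.9 -88.2 150. ]
(array([461.5, -86.7]), 1.562, array([461.5, -86.3]), array([53.6, 57.8]))
(array([461.5, -82.5]), 1.562, array([461.5, -82.1]), array([50.1, 54.1]))
```

View pics/w1.png

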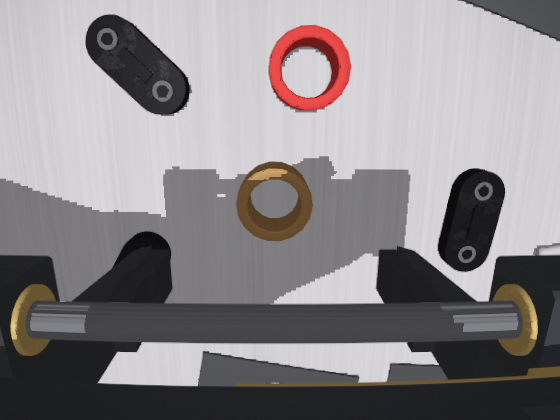

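The wrist view shows the bronze bushing at (274,202), the red ring above it at (310,68) and the other flaps clear of the fingers. Now I go down and grip.

>>> arm_command([
  [[0.06, 0.03, 1], [0, 0, 0], 0],
  [[0, 0, 1], [0, 0, 0], 0],
  [[0, 0, 1], [0, 0, 0], 0],
  [[0, 0, 1], [0, 0, 0], 0],
  [[0, 0, 1], [0, 0, 0], 0],
])

```text
time_s: 4.5
position: [462.0, -87.6, 49.6]
orientation: [0.001, 0.708, 0.706, 0.0]
ft_force: [-0.3, 0.8, 0.6]
opening: 88.5
gripper_force: 0.0
```

>>> arm_command([
  [[0, 0, 0.8], [0, 0, 0], 0],
  [[0, 0, 0.5], [0, 0, 0], 0],
  [[0, 0, 0], [0, 0, 0], 0],
  [[0, 0, 0], [0, 0, 0], 0],
])

```text
time_s: 4.9
position: [462.3, -87.0, 24.4]
orientation: [0.0, 0.708, 0.707, -0.0]
ft_force: [0.4, 0.5, -0.6]
opening: 87.8
gripper_force: 0.0
```

>>> arm_command([
  [[0, 0, 0], [0, 0, 0], 1],
  [[0, 0, 0], [0, 0, 0], 1],
  [[0, 0, 0], [0, 0, 0], 1],
  [[0, 0, 0], [0, 0, 0], 1],
  [[0, 0, 0], [0, 0, 0], 1],
])

```text
time_s: 5.4
position: [461.9, -86.1, 24.1]
orientation: [-0.0, 0.707, 0.707, -0.0]
ft_force: [0.2, -0.3, 3.4]
opening: 51.5
gripper_force: 30.0
```

>>> arm_command([
  [[0, 0, 0], [0, 0, 0], 1],
  [[0, 0, 0], [0, 0, 0], 1],
  [[0, 0, 0], [0, 0, 0], 1],
])

```text
time_s: 5.7
position: [461.9, -86.1, 24.1]
orientation: [-0.0, 0.707, 0.707, -0.0]
ft_force: [-0.9, -0.2, 5.0]
opening: 51.5
gripper_force: 30.0
```

>>> arm_command([
  [[0, 0, -0.5], [0, 0, 0], 1],
  [[0, 0, -0.8], [0, 0, 0], 1],
  [[0, 0, -1], [0, 0, 0], 1],
  [[-0.5, 0.3, -1], [0, 0, 0], 1],
  [[-1, 0.6, -1], [0, 0, 0], 1],
])

```text
time_s: 6.2
position: [479.4, -114.6, 111.1]
orientation: [-0.001, 0.706, 0.709, -0.0]
ft_force: [1.6, -0.7, -4.1]
opening: 51.6
gripper_force: 30.0
```

>>> arm_command([
  [[-1, 0.7, -1], [0, 0, 0], 1],
  [[-1, 0.7, -1], [0, 0, 0], 1],
  [[-1, 0.7, 0], [0, 0, 0], 1],
  [[-1, 0.7, 0], [0, 0, 0], 1],
  [[-1, 0.7, 0], [0, 0, 0], 1],
])

```text
time_s: 6.7
position: [550.0, -217.3, 150.3]
orientation: [-0.0, 0.707, 0.707, -0.0]
ft_force: [0.0, 0.8, -2.8]
opening: 51.5
gripper_force: 30.0
```

>>> arm_command([
  [[-1, 0.7, 0], [0, 0, 0], 1],
  [[-1, 0.7, 0], [0, 0, 0], 1],
  [[-1, 0.7, 0], [0, 0, 0], 1],
  [[-1, 0.7, 0], [0, 0, 0], 1],
  [[-1, 0.7, 0], [0, 0, 0], 1],
])

```text
time_s: 7.2
position: [619.7, -317.1, 149.7]
orientation: [-0.001, 0.707, 0.707, -0.001]
ft_force: [0.2, 0.7, -3.0]
opening: 51.2
gripper_force: 30.0
```

>>> arm_command([
  [[-0.6, 0.5, 0], [0, 0, 0], 1],
  [[-0.5, 0, 0], [0, 0, 0], 1],
  [[0, 0, 0], [0, 0, 0], 1],
  [[0, 0, 0], [0, 0, 0], 1],
])

```text
time_s: 7.6
position: [629.2, -337.5, 149.6]
orientation: [-0.001, 0.707, 0.707, -0.0]
ft_force: [-0.5, 0.2, -2.5]
opening: 51.4
gripper_force: 30.0
```

Run:
```python
from h import *
g=snap('wrist','w2'); s=observe(); print(np.round(s['position'],1),s['opening'],s['gripper_force'])
for p in ((631,-278),(463,-272)): print(measure(g,p,'pale',3,32))
```

```text
[ 629.5 -337.   149.8] 51.49441093509306 29.99962864938425
(array([ 630.3, -276.4]), -0.943, array([ 630.1, -276.4]), array([51.5, 52. ]))
(array([ 460.6, -270. ]), -0.519, array([ 460.7, -270.2]), array([34. , 34.3]))
```

View pics/w2.png

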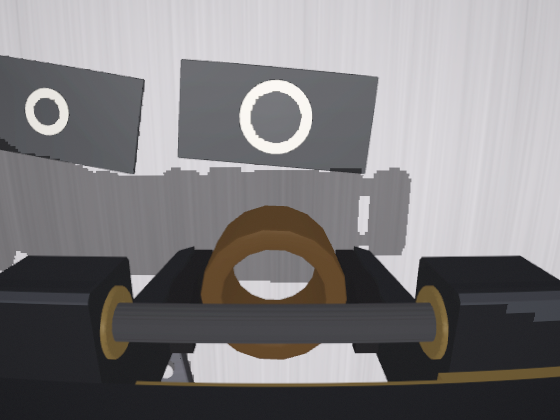

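The wrist view shows the large ring seat at (276,117) and the small seat at (47,111), with the bushing held at (274,280). I move over and lower it.

>>> arm_command([
  [[1, 0.06, 0.5], [0, 0, 0], 1],
  [[1, 0, 0.5], [0, 0, 0], 1],
  [[1, 0, 0.5], [0, 0, 0], 1],
  [[0, 0, 1], [0, 0, 0], 1],
  [[0, 0, 1], [0, 0, 0], 1],
])

```text
time_s: 8.15
position: [631.7, -275.6, 80.2]
orientation: [-0.0, 0.706, 0.708, 0.0]
ft_force: [-1.1, -0.9, -3.7]
opening: 51.5
gripper_force: 30.0
```

>>> arm_command([
  [[0, 0, 1], [0, 0, 0], 1],
  [[0, 0, 0.8], [0, 0, 0], 1],
  [[0, 0, 0.3], [0, 0, 0], 1],
  [[0, 0, 0], [0, 0, 0], 1],
  [[0, 0, 0], [0, 0, 0], 1],
])

```text
time_s: 8.65
position: [632.0, -278.0, 38.7]
orientation: [0.0, 0.707, 0.707, 0.0]
ft_force: [-0.3, 0.7, -3.2]
opening: 51.2
gripper_force: 30.0
```

>>> arm_command([
  [[0, 0, 0], [0, 0, 0], 1],
])

```text
time_s: 8.75
position: [632.2, -278.2, 39.0]
orientation: [0.001, 0.707, 0.707, 0.0]
ft_force: [0.4, -0.3, -2.4]
opening: 51.4
gripper_force: 30.0
```

Run:
```python
from h import *
P=[]
for i in range(6):
    g=grab_frame('wrist'); P.append(observe()['position'])
P=np.array(P); print(np.round(P,1).tolist(), P.mean(0).round(2))
```

```text
[[632.1, -278.3, 39.0], [632.0, -278.3, 38.8], [631.8, -278.3, 38.6], [631.7, -278.2, 38.4], [631.6, -278.2, 38.3], [631.5, -278.2, 38.2]] [ 631.77 -278.22   38.56]
```

>>> arm_command([
  [[0.06, -0.02, 0.15], [0, 0, 0], 1],
  [[0, 0, 0.15], [0, 0, 0], 1],
  [[0, 0, 0.15], [0, 0, 0], 1],
  [[0, 0, 0.08], [0, 0, 0], 1],
  [[0, 0, 0], [0, 0, 0], 1],
])

```text
time_s: 9.55
position: [630.8, -276.8, 27.3]
orientation: [-0.0, 0.707, 0.707, -0.0]
ft_force: [-2.1, 0.8, -1.3]
opening: 51.1
gripper_force: 30.0
```

>>> arm_command([
  [[0, 0, 0.02], [0, 0, 0], 1],
  [[0, 0, 0.02], [0, 0, 0], 1],
  [[0, 0, 0], [0, 0, 0], 1],
])

```text
time_s: 9.85
position: [630.8, -276.8, 27.2]
orientation: [-0.0, 0.707, 0.707, -0.0]
ft_force: [-3.2, 0.5, 5.0]
opening: 51.4
gripper_force: 30.0
```

>>> arm_command([
  [[0, 0, 0], [0, 0, 0], 0.3],
  [[0, 0, 0], [0, 0, 0], 0.1],
  [[0, 0, 0], [0, 0, 0], 0],
  [[0, 0, 0], [0, 0, 0], 0],
  [[0, 0, -0.5], [0, 0, 0], 0],
])

```text
time_s: 10.35
position: [630.0, -276.6, 35.3]
orientation: [-0.001, 0.707, 0.707, -0.001]
ft_force: [-0.4, 0.0, -0.5]
opening: 87.3
gripper_force: 0.0
```

>>> arm_command([
  [[0, 0, -1], [0, 0, 0], 0],
  [[0, 0, -1], [0, 0, 0], 0],
  [[-0.5, 0, -1], [0, 0, 0], 0],
  [[-1, 0, -1], [0, 0, 0], 0],
  [[-1, 0, -1], [0, 0, 0], 0],
])

```text
time_s: 10.85
position: [631.8, -327.1, 140.0]
orientation: [0.001, 0.707, 0.708, 0.001]
ft_force: [1.1, -0.5, -0.2]
opening: 88.0
gripper_force: 0.0
```

>>> arm_command([
  [[-0.5, 0, -0.5], [0, 0, 0], 0],
  [[0, 0, 0], [0, 0, 0], 0],
  [[0, 0, 0], [0, 0, 0], 0],
  [[0, 0, 0], [0, 0, 0], 0],
])

```text
time_s: 11.25
position: [630.7, -334.8, 145.5]
orientation: [-0.002, 0.706, 0.708, -0.0]
ft_force: [-0.2, -0.3, -0.8]
opening: 88.1
gripper_force: 0.0
```

```bash
cat >> h.py <<'E'
def pad(g, approx, frac=0.55):
    """pad centre/angle: dark low-saturation blob near approx, at z=3"""
    im=g['frame']; hsv=cv2.cvtColor(im,cv2.COLOR_RGB2HSV).astype(int)
    m=((hsv[...,2]<95)&(hsv[...,1]<70)).astype(np.uint8)
    u=proj(g,[[approx[0],approx[1],3]])[0]; e=proj(g,[[approx[0]+85,approx[1],3]])[0]
    k=np.zeros_like(m); cv2.circle(k,tuple(int(q) for q in u),int(np.linalg.norm(e-u)),1,-1); m&=k
    cs,_=cv2.findContours(m,cv2.RETR_EXTERNAL,cv2.CHAIN_APPROX_NONE); c=max(cs,key=cv2.contourArea)
    rc=cv2.minAreaRect(cast(g,c.reshape(-1,2),3)[:,:2].astype(np.float32))
    return np.round(rc[0],1),np.round(rc[1],1),rc[2]
E
python3 - <<'E'
from h import *
g=snap('wrist','w3'); s=observe(); print(np.round(s['position'],1),s['opening'],s['gripper_force'])
print(measure(g,(631,-277),'bronze',20,40)); print(pad(g,(631,-277))); print(pad(load('w2'),(631,-277)))
t=snap('top','t3'); print(measure(t,(631,-277),'bronze',20,40)); print(pad(t,(631,-277)),pad(load('t0'),(631,-277)))
E
```

```text
[ 630.7 -334.9  145.3] 87.88266690421236 0.0
(array([ 630.9, -275.2]), -1.004, array([ 630.8, -275.3]), array([54.3, 54.7]))
(array([ 669.9, -314. ]), array([54.6,  6. ]), 0.3976798951625824)
(array([ 682.3, -315. ]), array([24. ,  3.8]), 0.24396903812885284)
(array([ 633.4, -277.9]), -0.497, array([ 633.7, -278.8]), array([48.8, 53.2]))
(array([ 631.9, -300.8]), array([113.2, 143.4]), 87.90058135986328) (array([ 630.4, -278.5]), array([ 68.5, 138.6]), 84.95785522460938)
```

View pics/w3.png

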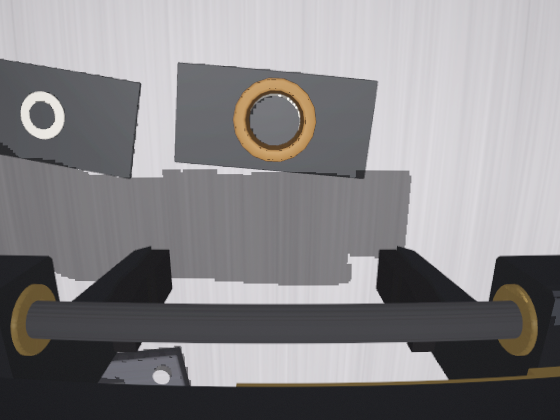

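The bushing at (274,120) stands on the seat ring, within about 1 mm of centre. Next is the small bushing: I go to a spot where the wrist camera looks straight down on it.

>>> arm_command([
  [[1, -0.45, 0], [0, 0, 0], 0],
  [[1, -0.45, 0], [0, 0, 0], 0],
  [[1, -0.45, 0], [0, 0, 0], 0],
  [[1, -0.45, 0], [0, 0, 0], 0],
  [[1, -0.45, 0], [0, 0, 0], 0],
])

```text
time_s: 11.85
position: [585.4, -235.2, 145.9]
orientation: [-0.001, 0.707, 0.708, -0.0]
ft_force: [-0.2, -0.1, -0.5]
opening: 88.1
gripper_force: 0.0
```

>>> arm_command([
  [[1, -0.45, 0], [0, 0, 0], 0],
  [[1, -0.45, 0], [0, 0, 0], 0],
  [[1, -0.45, 0], [0, 0, 0], 0],
  [[1, -0.45, 0], [0, 0, 0], 0],
  [[1, -0.45, 0], [0, 0, 0], 0],
])

```text
time_s: 12.35
position: [540.3, -135.3, 146.1]
orientation: [-0.001, 0.707, 0.708, -0.0]
ft_force: [1.2, 0.5, -0.4]
opening: 88.5
gripper_force: 0.0
```

>>> arm_command([
  [[1, -0.45, 0], [0, 0, 0], 0],
  [[1, -0.45, 0], [0, 0, 0], 0],
  [[1, -0.45, 0], [0, 0, 0], 0],
  [[1, -0.45, 0], [0, 0, 0], 0],
  [[1, -0.45, 0], [0, 0, 0], 0],
])

```text
time_s: 12.85
position: [495.2, -35.4, 146.2]
orientation: [-0.001, 0.707, 0.708, -0.0]
ft_force: [-0.0, 0.9, -0.3]
opening: 88.4
gripper_force: 0.0
```

>>> arm_command([
  [[1, -0.45, 0], [0, 0, 0], 0],
  [[1, -0.45, 0], [0, 0, 0], 0],
  [[1, -0.45, 0], [0, 0, 0], 0],
  [[1, -0.4, 0], [0, 0, 0], 0],
  [[0, 0, 0], [0, 0, 0], 0],
])

```text
time_s: 13.35
position: [459.7, 46.8, 146.5]
orientation: [-0.001, 0.705, 0.71, 0.0]
ft_force: [0.0, -0.1, -0.1]
opening: 87.9
gripper_force: 0.0
```

>>> arm_command([
  [[0, 0, 0], [0, 0, 0], 0],
  [[0, 0, 0], [0, 0, 0], 0],
])

```text
time_s: 13.55
position: [461.2, 42.1, 146.4]
orientation: [0.0, 0.708, 0.707, -0.0]
ft_force: [-0.8, -0.4, -0.1]
opening: 87.9
gripper_force: 0.0
```

Run:
```python
from h import *
for i in (4,5):
    g=snap('wrist',f'w{i}'); s=observe(); print(np.round(s['position'],1))
    print(measure(g,(461,107),'bronze',20,40), 'gauge',measure(g,(468,293),'green',9,70))
for f in('w2','w3'): print(measure(load(f),(463,-272),'pale',3,30))
```

```text
[461.3  41.9 146.4]Traceback (most recent call last):
  File "<stdin>", line 4, in <module>
  File "h.py", line 28, in measure
    c=max(cs,key=cv2.contourArea)
ValueError: max() iterable argument is empty
```

Run:
```python
from h import *
for i in (5,6):
    g=snap('wrist',f'w{i}'); s=observe(); print(np.round(s['position'],1),np.linalg.inv(g['view'])[:3,3])
    print(measure(g,(461,107),'bronze',20,40))
for f in('w2','w3'): print(measure(load(f),(463,-272),'pale',3,30))
```

```text
[461.3  42.  146.4] [461.88460595 107.54812276 274.46299339]
(array([459.8, 110. ]), -0.682, array([459.9, 109.9]), array([33.9, 34.7]))
[461.2  42.1 146.4] [461.88465374 107.54887912 274.49383403]
(array([459.8, 110. ]), -0.613, array([459.9, 110. ]), array([33.9, 34.7]))
(array([ 460.6, -270. ]), -0.519, array([ 460.7, -270.2]), array([34. , 34.3]))
(array([ 460.7, -270.1]), -0.916, array([ 461.1, -270.1]), array([33.8, 34.6]))
```

>>> arm_command([
  [[1, -0.05, 0.2], [0, 0, 0], 0],
  [[1, 0, 0.3], [0, 0, 0], 0],
  [[1, 0, 0.5], [0, 0, 0], 0],
  [[0.26, 0, 1], [0, 0, 0], 0],
  [[0, 0, 1], [0, 0, 0], 0],
])

```text
time_s: 14.2
position: [460.7, 109.4, 86.2]
orientation: [-0.0, 0.707, 0.708, 0.001]
ft_force: [-0.5, 0.1, -0.7]
opening: 88.1
gripper_force: 0.0
```

>>> arm_command([
  [[0, 0, 1], [0, 0, 0], 0],
  [[0, 0, 1], [0, 0, 0], 0],
  [[0, 0, 0.7], [0, 0, 0], 0],
  [[0, 0, 0.4], [0, 0, 0], 0],
  [[0, 0, 0], [0, 0, 0], 0],
])

```text
time_s: 14.7
position: [459.7, 107.9, 23.8]
orientation: [-0.0, 0.707, 0.707, -0.001]
ft_force: [0.1, 0.1, 0.8]
opening: 88.5
gripper_force: 0.0
```

>>> arm_command([
  [[0, 0, 0], [0, 0, 0], 0],
  [[0, 0, 0], [0, 0, 0], 0.5],
  [[0, 0, 0], [0, 0, 0], 0.6],
  [[0, 0, 0], [0, 0, 0], 1],
  [[0, 0, 0], [0, 0, 0], 1],
])

```text
time_s: 15.2
position: [460.1, 108.3, 24.8]
orientation: [-0.0, 0.707, 0.707, 0.0]
ft_force: [0.3, -0.4, 1.1]
opening: 58.4
gripper_force: 0.0
```

>>> arm_command([
  [[0, 0, 0], [0, 0, 0], 1],
  [[0, 0, 0], [0, 0, 0], 1],
  [[0, 0, 0], [0, 0, 0], 1],
  [[0, 0, 0], [0, 0, 0], 1],
])

```text
time_s: 15.6
position: [459.8, 108.3, 24.5]
orientation: [-0.0, 0.707, 0.707, -0.0]
ft_force: [0.7, 0.9, 0.5]
opening: 32.7
gripper_force: 30.0
```

>>> arm_command([
  [[0, 0, -0.5], [0, 0, 0], 1],
  [[0, 0, -1], [0, 0, 0], 1],
  [[0, 0, -1], [0, 0, 0], 1],
  [[-0.5, 0, -1], [0, 0, 0], 1],
  [[-1, 0, -1], [0, 0, 0], 1],
])

```text
time_s: 16.1
position: [460.0, 79.6, 115.9]
orientation: [-0.0, 0.706, 0.708, 0.001]
ft_force: [-0.3, -0.1, -2.1]
opening: 32.9
gripper_force: 30.0
```

>>> arm_command([
  [[-1, 0, -1], [0, 0, 0], 1],
  [[-1, 0, -0.5], [0, 0, 0], 1],
  [[-1, 0, 0], [0, 0, 0], 1],
  [[-1, 0, 0], [0, 0, 0], 1],
  [[-1, 0, 0], [0, 0, 0], 1],
])

```text
time_s: 16.6
position: [459.6, -22.9, 145.2]
orientation: [0.0, 0.707, 0.707, -0.0]
ft_force: [0.3, -0.4, -2.4]
opening: 32.9
gripper_force: 30.0
```

>>> arm_command([
  [[-1, 0, 0], [0, 0, 0], 1],
  [[-1, 0, 0], [0, 0, 0], 1],
  [[-1, 0, 0], [0, 0, 0], 1],
  [[-1, 0, 0], [0, 0, 0], 1],
  [[-1, 0, 0], [0, 0, 0], 1],
])

```text
time_s: 17.1
position: [459.4, -122.8, 145.0]
orientation: [-0.0, 0.707, 0.707, -0.001]
ft_force: [-0.5, 0.3, -1.9]
opening: 32.8
gripper_force: 30.0
```

>>> arm_command([
  [[-1, 0, 0], [0, 0, 0], 1],
  [[-1, 0, 0], [0, 0, 0], 1],
  [[-1, 0, 0], [0, 0, 0], 1],
  [[-1, 0, 0], [0, 0, 0], 1],
  [[-1, 0, 0], [0, 0, 0], 1],
])

```text
time_s: 17.6
position: [459.3, -222.8, 145.0]
orientation: [-0.0, 0.707, 0.707, -0.001]
ft_force: [0.2, 0.1, -2.3]
opening: 32.8
gripper_force: 30.0
```

>>> arm_command([
  [[-1, 0.05, 0], [0, 0, 0], 1],
  [[-1, 0, 0], [0, 0, 0], 1],
  [[-1, 0, 0], [0, 0, 0], 1],
  [[-1, 0, 0], [0, 0, 0], 1],
  [[-1, 0, 0], [0, 0, 0], 1],
])

```text
time_s: 18.1
position: [460.1, -322.6, 145.0]
orientation: [-0.001, 0.707, 0.707, -0.001]
ft_force: [0.7, 0.5, -1.0]
opening: 33.0
gripper_force: 30.0
```

>>> arm_command([
  [[-0.6, 0, 0], [0, 0, 0], 1],
  [[0, 0, 0], [0, 0, 0], 1],
  [[0, 0, 0], [0, 0, 0], 1],
  [[0, 0, 0], [0, 0, 0], 1],
])

```text
time_s: 18.5
position: [461.2, -332.1, 144.7]
orientation: [-0.001, 0.706, 0.708, 0.0]
ft_force: [0.5, 0.3, -1.4]
opening: 32.9
gripper_force: 30.0
```

Run:
```python
from h import *
g=snap('wrist','w7'); s=observe(); print(np.round(s['position'],1),np.linalg.inv(g['view'])[:3,3],s['opening'],s['gripper_force'])
print(measure(g,(462,-271),'pale',3,28))
```

```text
[ 461.3 -332.2  144.7] [ 461.60070298 -266.71547075  272.87390298] 32.998509768654245 29.999723813671153
(array([ 461.6, -270.1]), -0.596, array([ 461.5, -270.3]), array([34. , 34.6]))
```

>>> arm_command([
  [[1, 0, 0.5], [0, 0, 0], 1],
  [[1, 0, 0.5], [0, 0, 0], 1],
  [[1, 0, 0.5], [0, 0, 0], 1],
  [[0, 0, 1], [0, 0, 0], 1],
  [[0, 0, 1], [0, 0, 0], 1],
])

```text
time_s: 19.05
position: [461.8, -271.8, 74.5]
orientation: [-0.0, 0.706, 0.708, 0.0]
ft_force: [-0.0, -0.4, -2.5]
opening: 32.5
gripper_force: 30.0
```

>>> arm_command([
  [[0, 0, 1], [0, 0, 0], 1],
  [[0, 0, 0.6], [0, 0, 0], 1],
  [[0, 0, 0.2], [0, 0, 0], 1],
  [[0, 0, 0], [0, 0, 0], 1],
  [[0, 0, 0], [0, 0, 0], 1],
])

```text
time_s: 19.55
position: [461.4, -273.7, 39.2]
orientation: [0.0, 0.707, 0.707, 0.0]
ft_force: [1.0, -0.1, -1.3]
opening: 32.8
gripper_force: 30.0
```

>>> arm_command([
  [[0, 0, 0], [0, 0, 0], 1],
  [[0, 0, 0], [0, 0, 0], 1],
])

```text
time_s: 19.75
position: [461.3, -274.0, 39.2]
orientation: [0.0, 0.707, 0.707, 0.0]
ft_force: [-0.0, -0.7, -2.0]
opening: 32.9
gripper_force: 30.0
```

>>> arm_command([
  [[0.1, 0, 0.15], [0, 0, 0], 1],
  [[0, 0, 0.15], [0, 0, 0], 1],
  [[0, 0, 0.15], [0, 0, 0], 1],
  [[0, 0, 0.05], [0, 0, 0], 1],
  [[0, 0, 0], [0, 0, 0], 1],
])

```text
time_s: 20.25
position: [460.8, -271.6, 28.2]
orientation: [-0.0, 0.707, 0.707, -0.0]
ft_force: [0.3, -1.1, -1.5]
opening: 32.9
gripper_force: 30.0
```

>>> arm_command([
  [[0, 0, 0.03], [0, 0, 0], 1],
  [[0, 0, 0], [0, 0, 0], 1],
])

```text
time_s: 20.45
position: [461.0, -271.7, 27.9]
orientation: [-0.0, 0.707, 0.707, -0.0]
ft_force: [-0.3, 0.5, -2.1]
opening: 32.9
gripper_force: 30.0
```

>>> arm_command([
  [[0, 0, 0.03], [0, 0, 0], 1],
  [[0, 0, 0.03], [0, 0, 0], 1],
  [[0, 0, 0], [0, 0, 0], 1],
])

```text
time_s: 20.75
position: [461.1, -271.8, 27.5]
orientation: [0.0, 0.707, 0.707, -0.0]
ft_force: [-2.5, -0.4, 5.6]
opening: 33.0
gripper_force: 30.0
```

>>> arm_command([
  [[0, 0, 0], [0, 0, 0], 0.5],
  [[0, 0, 0], [0, 0, 0], 0.3],
  [[0, 0, 0], [0, 0, 0], 0.1],
  [[0, 0, 0], [0, 0, 0], 0],
  [[0, 0, -0.5], [0, 0, 0], 0],
])

```text
time_s: 21.25
position: [460.3, -271.3, 36.1]
orientation: [-0.001, 0.707, 0.707, -0.001]
ft_force: [-0.8, 0.4, -0.1]
opening: 70.8
gripper_force: 0.0
```

>>> arm_command([
  [[0, 0, -1], [0, 0, 0], 0],
  [[0, 0, -1], [0, 0, 0], 0],
  [[-0.5, 0, -1], [0, 0, 0], 0],
  [[-1, 0, -1], [0, 0, 0], 0],
  [[-1, 0, -1], [0, 0, 0], 0],
])

```text
time_s: 21.75
position: [460.9, -321.9, 138.4]
orientation: [-0.0, 0.707, 0.708, -0.0]
ft_force: [0.3, -0.5, -0.1]
opening: 88.1
gripper_force: 0.0
```

>>> arm_command([
  [[-0.6, 0, -0.5], [0, 0, 0], 0],
  [[0, 0, 0], [0, 0, 0], 0],
  [[0, 0, 0], [0, 0, 0], 0],
  [[0, 0, 0], [0, 0, 0], 0],
])

```text
time_s: 22.15
position: [460.7, -332.3, 146.2]
orientation: [-0.001, 0.706, 0.708, -0.0]
ft_force: [-0.4, 0.7, 0.3]
opening: 88.0
gripper_force: 0.0
```

Run:
```python
from h import *
g=snap('wrist','w8'); s=observe(); print(np.round(s['position'],1))
print(measure(g,(462,-271),'bronze',25,40), measure(g,(631,-277),'bronze',25,45))
```

```text
[ 460.7 -332.2  146.1]
(array([ 461.3, -270.2]), 1.268, array([ 461.4, -270.3]), array([34.3, 34.8])) (array([ 629.2, -275.1]), -0.166, array([ 627.3, -276.5]), array([54.2, 63.3]))
```

View pics/w8.png

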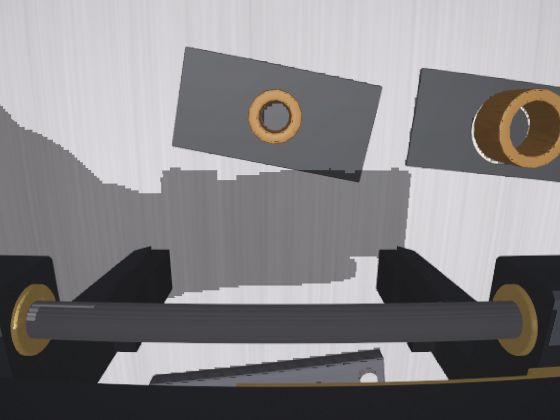

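The small bushing at (275,116) is centred (0.3 mm). To its right, the large one shows a pale sliver on its left at (477,135), so I measure that.

Run:
```python
from h import *
g=load('w8'); im=g['frame']; hsv=cv2.cvtColor(im,cv2.COLOR_RGB2HSV).astype(int)
for r in (105,115,125,130,135,145,155):
    row=hsv[r,465:520]; pale=np.where((row[:,1]<60)&(row[:,2]>150))[0]+465; br=np.where(row[:,1]>90)[0]+465
    if len(br): 
        p=pale[pale<br[0]+1]
        print(r,'pale',(p.min(),p.max()) if len(p) else None,'bronze',br[0], 'mm', np.round(cast(g,[[ (p.min() if len(p) else br[0]),r],[br[0],r]],3)[:,:2],1).tolist())
# radius-fit of base left/bottom edge: bronze contour pts on left cast at z=3
m=((hsv[...,1]>90)).astype(np.uint8); m[:, :460]=0; m[200:]=0
c=max(cv2.findContours(m,0,cv2.CHAIN_APPROX_NONE)[0],key=cv2.contourArea).reshape(-1,2)
W=cast(g,c,3)[:,:2]; k=c[:,0]<490; L=W[k]
from scipy.optimize import least_squares
print('base centre r=26:',least_squares(lambda p:np.hypot(*(L-p).T)-26,[631,-276]).x, len(L))
m=((hsv[...,1]<60)&(hsv[...,2]>150)).astype(np.uint8); m[:, :465]=0; m[175:]=0;m[:90]=0; m[:,505:]=0
c=max(cv2.findContours(m,0,cv2.CHAIN_APPROX_NONE)[0],key=cv2.contourArea).reshape(-1,2)
W=cast(g,c,3)[:,:2]; k=np.array([hsv[y,max(x-2,0),2]<120 for x,y in c]); L=W[k]; print(len(L))
print('seat centre r=26:',least_squares(lambda p:np.hypot(*(L-p).T)-26,[631,-276]).x)
print(measure(load('w2'),(631,-277),'pale',3,32), measure(load('w3'),(631,-277),'bronze',25,45),measure(load('w3'),(631,-277),'bronze',37,45))
```

```text
105 pale None bronze 483 mm [[612.1, -260.2], [612.1, -260.2]]
115 pale (np.int64(475), np.int64(476)) bronze 477 mm [[606.8, -267.5], [608.4, -267.5]]
125 pale (np.int64(472), np.int64(473)) bronze 475 mm [[605.4, -274.7], [607.7, -274.7]]
130 pale (np.int64(472), np.int64(473)) bronze 475 mm [[605.8, -278.3], [608.1, -278.3]]
135 pale (np.int64(472), np.int64(473)) bronze 475 mm [[606.2, -281.9], [608.5, -281.9]]
145 pale (np.int64(474), np.int64(477)) bronze 478 mm [[608.7, -289.2], [611.8, -289.1]]
155 pale (np.int64(481), np.int64(483)) bronze 486 mm [[615.1, -296.5], [619.0, -296.4]]
base centre r=26: [ 633.55608087 -274.70624989] 61
67
seat centre r=26: [ 631.60375107 -276.63741375]
(array([ 630.3, -276.4]), -0.943, array([ 630.1, -276.4]), array([51.5, 52. ])) (array([ 630.9, -275.1]), -1.004, array([ 630.8, -275.2]), array([53.2, 53.6])) (array([ 630.9, -274.8]), -1.004, array([ 630.9, -274.9]), array([50.6, 51. ]))
```

The large bushing is about 1–2 mm off in +x and +y. Time is plentiful, so I regrip it and shift it slightly.

>>> arm_command([
  [[0.3, 1, 0], [0, 0, 0], 0],
  [[0.3, 1, 0], [0, 0, 0], 0],
  [[0.3, 1, 0], [0, 0, 0], 0],
  [[0.3, 1, 0], [0, 0, 0], 0],
  [[0.3, 1, 0], [0, 0, 0], 0],
])

```text
time_s: 22.7
position: [561.6, -302.0, 145.9]
orientation: [-0.001, 0.706, 0.708, -0.0]
ft_force: [-0.3, -0.1, 0.2]
opening: 88.0
gripper_force: 0.0
```

>>> arm_command([
  [[0.3, 1, 0], [0, 0, 0], 0],
  [[0.3, 1, 0], [0, 0, 0], 0],
  [[0.3, 1, 0], [0, 0, 0], 0],
  [[0.3, 0.5, 0.5], [0, 0, 0], 0],
  [[0.1, 0, 1], [0, 0, 0], 0],
])

```text
time_s: 23.2
position: [633.4, -275.0, 116.7]
orientation: [0.001, 0.706, 0.708, 0.001]
ft_force: [0.2, -0.2, 0.7]
opening: 87.9
gripper_force: 0.0
```

>>> arm_command([
  [[0, 0, 1], [0, 0, 0], 0],
  [[0, 0, 1], [0, 0, 0], 0],
  [[0, 0, 0.5], [0, 0, 0], 0],
  [[0, 0, 0], [0, 0, 0], 0],
  [[0, 0, 0], [0, 0, 0], 0],
])

```text
time_s: 23.7
position: [631.1, -277.4, 66.8]
orientation: [-0.0, 0.707, 0.707, -0.0]
ft_force: [0.4, -0.7, 1.0]
opening: 88.1
gripper_force: 0.0
```

>>> arm_command([
  [[0.03, 0, 1], [0, 0, 0], 0],
  [[0, 0, 0.7], [0, 0, 0], 0],
  [[0, 0, 0.23], [0, 0, 0], 0],
  [[0, 0, 0], [0, 0, 0], 0],
  [[0, 0, 0], [0, 0, 0], 0.3],
])

```text
time_s: 24.2
position: [631.2, -277.0, 28.1]
orientation: [-0.0, 0.707, 0.707, -0.0]
ft_force: [-0.2, 0.4, -0.3]
opening: 81.9
gripper_force: 0.0
```

>>> arm_command([
  [[0, 0, 0], [0, 0, 0], 0.4],
  [[0, 0, 0], [0, 0, 0], 1],
  [[0, 0, 0], [0, 0, 0], 1],
  [[0, 0, 0], [0, 0, 0], 1],
  [[0, 0, 0], [0, 0, 0], 1],
])

```text
time_s: 24.7
position: [631.0, -277.1, 28.3]
orientation: [-0.0, 0.707, 0.707, -0.0]
ft_force: [-0.6, 0.0, 1.4]
opening: 51.7
gripper_force: 30.0
```

>>> arm_command([
  [[0, 0, 0], [0, 0, 0], 1],
  [[0, 0, 0], [0, 0, 0], 1],
])

```text
time_s: 24.9
position: [631.0, -277.1, 28.3]
orientation: [-0.0, 0.707, 0.707, -0.0]
ft_force: [-0.9, 0.8, 2.9]
opening: 51.6
gripper_force: 30.0
```

>>> arm_command([
  [[0, 0, -0.2], [0, 0, 0], 1],
  [[0, 0, -0.2], [0, 0, 0], 1],
  [[-0.08, -0.06, 0], [0, 0, 0], 1],
  [[0, 0, 0], [0, 0, 0], 1],
  [[0, 0, 0], [0, 0, 0], 1],
])

```text
time_s: 25.4
position: [629.4, -278.8, 35.7]
orientation: [-0.0, 0.707, 0.707, -0.0]
ft_force: [0.7, -1.0, -3.4]
opening: 50.6
gripper_force: 30.0
```

>>> arm_command([
  [[0, 0, 0.15], [0, 0, 0], 1],
  [[0, 0, 0.15], [0, 0, 0], 1],
  [[0, 0, 0.07], [0, 0, 0], 1],
  [[0, 0, 0.03], [0, 0, 0], 1],
  [[0, 0, 0], [0, 0, 0], 1],
])

```text
time_s: 25.9
position: [629.4, -278.5, 28.4]
orientation: [-0.0, 0.707, 0.707, -0.0]
ft_force: [-3.3, 0.8, 3.0]
opening: 51.3
gripper_force: 30.0
```

>>> arm_command([
  [[0, 0, 0], [0, 0, 0], 0.3],
  [[0, 0, 0], [0, 0, 0], 0.1],
  [[0, 0, 0], [0, 0, 0], 0],
  [[0, 0, 0], [0, 0, 0], 0],
  [[0, 0, -0.5], [0, 0, 0], 0],
])

```text
time_s: 26.4
position: [628.8, -278.4, 37.0]
orientation: [-0.001, 0.707, 0.707, -0.001]
ft_force: [-0.6, 0.0, -0.2]
opening: 87.7
gripper_force: 0.0
```

>>> arm_command([
  [[0, 0, -1], [0, 0, 0], 0],
  [[0, 0, -1], [0, 0, 0], 0],
  [[-0.5, 0, -1], [0, 0, 0], 0],
  [[-1, 0, -1], [0, 0, 0], 0],
  [[-1, 0, -1], [0, 0, 0], 0],
])

```text
time_s: 26.9
position: [630.6, -328.9, 141.5]
orientation: [0.001, 0.707, 0.708, 0.001]
ft_force: [0.3, -0.0, -0.6]
opening: 88.0
gripper_force: 0.0
```

>>> arm_command([
  [[-0.5, 0, -0.5], [0, 0, 0], 0],
  [[0, 0, 0], [0, 0, 0], 0],
  [[0, 0, 0], [0, 0, 0], 0],
  [[0, 0, 0], [0, 0, 0], 0],
])

```text
time_s: 27.3
position: [629.5, -336.6, 147.1]
orientation: [-0.001, 0.706, 0.708, -0.0]
ft_force: [0.5, -0.6, -0.3]
opening: 87.9
gripper_force: 0.0
```

Run:
```python
from h import *
g=snap('wrist','w9'); s=observe(); print(np.round(s['position'],1))
print(measure(g,(631,-277),'bronze',30,45))
cv2.imwrite('pics/w9c.png',cv2.resize(g['frame'][60:180,190:360,::-1],None,fx=3,fy=3,interpolation=cv2.INTER_NEAREST))
```

```text
[ 629.5 -336.7  147. ]
(array([ 629.6, -276.3]), -0.614, array([ 629.7, -276.3]), array([51.9, 52.8]))
```

View pics/w9c.png

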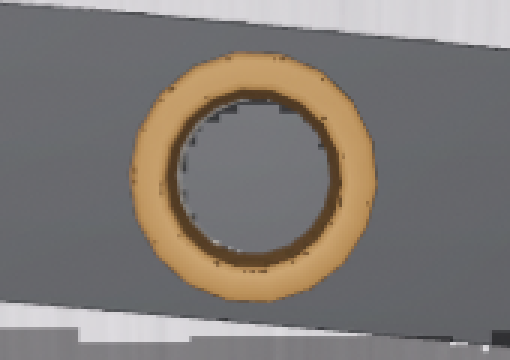

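The crop shows the large bushing now centred: only a thin, even sliver of pale ring in the bore around (255,175). Next is the gauge: I travel there, then turn −0.62 rad about the vertical.

>>> arm_command([
  [[1, -0.35, 0], [0, 0, 0], 0],
  [[1, -0.35, 0], [0, 0, 0], 0],
  [[1, -0.35, 0], [0, 0, 0], 0],
  [[1, -0.35, 0], [0, 0, 0], 0],
  [[1, -0.35, 0], [0, 0, 0], 0],
])

```text
time_s: 27.85
position: [594.1, -236.6, 147.3]
orientation: [-0.001, 0.707, 0.708, -0.0]
ft_force: [0.4, 0.3, -0.8]
opening: 88.3
gripper_force: 0.0
```

>>> arm_command([
  [[1, -0.35, 0], [0, 0, 0], 0],
  [[1, -0.35, 0], [0, 0, 0], 0],
  [[1, -0.35, 0], [0, 0, 0], 0],
  [[1, -0.35, 0], [0, 0, 0], 0],
  [[1, -0.35, 0], [0, 0, 0], 0],
])

```text
time_s: 28.35
position: [559.0, -136.8, 147.5]
orientation: [-0.001, 0.706, 0.708, -0.0]
ft_force: [0.7, 0.4, -0.2]
opening: 88.0
gripper_force: 0.0
```

>>> arm_command([
  [[1, -0.35, 0], [0, 0, 0], 0],
  [[1, -0.35, 0], [0, 0, 0], 0],
  [[1, -0.35, 0], [0, 0, 0], 0],
  [[1, -0.35, 0], [0, 0, 0], 0],
  [[1, -0.35, 0], [0, 0, 0], 0],
])

```text
time_s: 28.85
position: [523.8, -36.9, 147.6]
orientation: [-0.001, 0.707, 0.708, -0.0]
ft_force: [0.6, 0.7, 0.3]
opening: 88.3
gripper_force: 0.0
```

>>> arm_command([
  [[1, -0.35, 0], [0, 0, 0], 0],
  [[1, -0.35, 0], [0, 0, 0], 0],
  [[1, -0.35, 0], [0, 0, 0], 0],
  [[1, -0.35, 0], [0, 0, 0], 0],
  [[1, -0.35, 0], [0, 0, 0], 0],
])

```text
time_s: 29.35
position: [488.6, 62.9, 147.7]
orientation: [-0.001, 0.707, 0.708, -0.001]
ft_force: [0.0, 0.6, -0.1]
opening: 88.3
gripper_force: 0.0
```

>>> arm_command([
  [[1, -0.35, 0], [0, 0, 0], 0],
  [[1, -0.35, 0], [0, 0, 0], 0],
  [[1, -0.35, 0], [0, 0, 0], 0],
  [[1, -0.35, 0], [0, 0, 0], 0],
  [[1, -0.35, 0], [0, 0, 0], 0],
])

```text
time_s: 29.85
position: [453.5, 162.7, 147.7]
orientation: [-0.001, 0.706, 0.708, -0.001]
ft_force: [0.6, -0.0, 0.2]
opening: 88.3
gripper_force: 0.0
```

>>> arm_command([
  [[1, -0.3, 0], [0, 0, 0], 0],
  [[1, -0.3, 0], [0, 0, 0], 0],
  [[1, -0.3, 0], [0, 0, 0], 0],
  [[0.8, -0.3, 0], [0, 0, 0], 0],
  [[0, 0, 0], [0, 0, 0], 0],
])

```text
time_s: 30.35
position: [428.9, 240.6, 148.0]
orientation: [-0.001, 0.705, 0.709, 0.0]
ft_force: [0.2, 0.2, -0.4]
opening: 88.4
gripper_force: 0.0
```

>>> arm_command([
  [[0, 0, 0], [0, 0, 0.248], 0],
  [[0, 0, 0], [0, 0, 0.248], 0],
  [[0, 0, 0], [0, 0, 0.248], 0],
  [[0, 0, 0], [0, 0, 0.248], 0],
  [[0, 0, 0], [0, 0, 0.248], 0],
])

```text
time_s: 30.85
position: [430.5, 236.0, 147.8]
orientation: [0.0, 0.89, 0.455, -0.001]
ft_force: [0.3, -0.3, 0.0]
opening: 88.2
gripper_force: 0.0
```

>>> arm_command([
  [[0, 0, 0], [0, 0, 0], 0],
  [[0, 0, 0], [0, 0, 0], 0],
  [[0, 0, 0], [0, 0, 0], 0],
])

```text
time_s: 31.15
position: [430.6, 236.9, 148.0]
orientation: [-0.0, 0.889, 0.459, -0.0]
ft_force: [-0.3, 0.4, 1.2]
opening: 88.1
gripper_force: 0.0
```

Run:
```python
from h import *
g=snap('wrist','w10'); s=observe(); q=s['orientation']; print(np.round(s['position'],1),'yaw_x',2*np.arctan2(q[2],q[1]),np.round(s['qpos'],2))
print(measure(g,(468,293),'green',12,70))
```

```text
[430.7 237.  148. ] yaw_x 0.9523843253717501 [-0.47  0.71 -0.21  2.06  0.34  0.41 -1.56]
(array([468.2, 295.6]), 0.954, array([467.8, 295.4]), array([17.2, 81.2]))
```

View pics/w10.png

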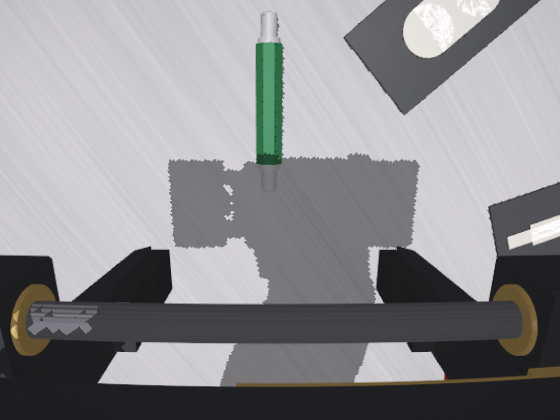

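The gauge stands upright in the picture at (269,100), in line with tool x. I move over it and go down.

>>> arm_command([
  [[1, -0.17, 0.2], [0, 0, 0], 0],
  [[1, 0, 0.3], [0, 0, 0], 0],
  [[1, 0, 0.5], [0, 0, 0], 0],
  [[0.38, 0, 1], [0, 0, 0], 0],
  [[0, 0, 1], [0, 0, 0], 0],
])

```text
time_s: 31.7
position: [468.2, 296.0, 87.7]
orientation: [-0.001, 0.889, 0.459, 0.001]
ft_force: [0.0, 0.3, -0.0]
opening: 88.0
gripper_force: 0.0
```

>>> arm_command([
  [[0, 0, 1], [0, 0, 0], 0],
  [[0, 0, 1], [0, 0, 0], 0],
  [[0, 0, 0.4], [0, 0, 0], 0],
  [[0, 0, 0], [0, 0, 0], 0],
  [[0, 0, 0], [0, 0, 0], 0],
])

```text
time_s: 32.2
position: [467.4, 294.5, 40.6]
orientation: [-0.0, 0.889, 0.458, 0.0]
ft_force: [-0.6, -0.5, 0.2]
opening: 88.4
gripper_force: 0.0
```

Run:
```python
from h import *
s=observe(); q=s['orientation']; print(np.round(s['position'],1),'yaw_x',2*np.arctan2(q[2],q[1]))
a=0.953;d=np.array([467.1,294.2])-s['position'][:2]; print('tool x,y units',d@[np.cos(a),np.sin(a)]/20,d@[np.sin(a),-np.cos(a)]/20)
```

```text
[467.4 294.5  40.6] yaw_x 0.9513259124387845
tool x,y units -0.019751401567508275 -0.004034783106165429
```

>>> arm_command([
  [[-0.02, 0, 0.4], [0, 0, 0], 0],
  [[0, 0, 0.35], [0, 0, 0], 0],
  [[0, 0, 0.2], [0, 0, 0], 0],
  [[0, 0, 0], [0, 0, 0], 0],
  [[0, 0, 0], [0, 0, 0], 0.5],
])

```text
time_s: 32.7
position: [466.9, 294.0, 21.0]
orientation: [-0.0, 0.889, 0.458, -0.0]
ft_force: [0.1, -0.7, 0.1]
opening: 81.9
gripper_force: 0.0
```

>>> arm_command([
  [[0, 0, 0], [0, 0, 0], 0.6],
  [[0, 0, 0], [0, 0, 0], 0.7],
  [[0, 0, 0], [0, 0, 0], 0.75],
  [[0, 0, 0], [0, 0, 0], 1],
  [[0, 0, 0], [0, 0, 0], 1],
])

```text
time_s: 33.2
position: [467.0, 294.0, 21.2]
orientation: [-0.0, 0.889, 0.458, -0.0]
ft_force: [0.8, -0.2, -0.5]
opening: 42.0
gripper_force: 0.0
```

>>> arm_command([
  [[0, 0, 0], [0, 0, 0], 1],
  [[0, 0, 0], [0, 0, 0], 1],
  [[0, 0, 0], [0, 0, 0], 1],
])

```text
time_s: 33.5
position: [466.9, 294.0, 21.1]
orientation: [-0.0, 0.889, 0.458, -0.0]
ft_force: [0.3, -0.3, 0.2]
opening: 18.7
gripper_force: 0.0
```

>>> arm_command([
  [[0, 0, 0], [0, 0, 0], 1],
  [[0, 0, 0], [0, 0, 0], 1],
  [[0, 0, -0.3], [0, 0, 0], 1],
  [[0, 0, -0.7], [0, 0, 0], 1],
  [[0, 0, -1], [0, 0, 0], 1],
])

```text
time_s: 34.0
position: [466.5, 293.7, 61.7]
orientation: [0.0, 0.889, 0.458, -0.001]
ft_force: [0.5, 0.3, -0.4]
opening: 17.7
gripper_force: 30.0
```

>>> arm_command([
  [[0, 0, -1], [0, 0, 0], 1],
  [[0, 0, -1], [0, 0, 0], 1],
  [[0, 0, -1], [0, 0, 0], 1],
  [[0, 0, -1], [0, 0, 0], 1],
  [[0, 0, -0.3], [0, 0, 0], 1],
])

```text
time_s: 34.5
position: [467.9, 294.6, 150.0]
orientation: [-0.0, 0.889, 0.458, 0.002]
ft_force: [1.0, -0.3, -1.1]
opening: 17.6
gripper_force: 30.0
```

>>> arm_command([
  [[0, 0, 0], [0, 0, -0.29], 1],
  [[0, 0, 0], [0, 0, -0.29], 1],
  [[0, 0, 0], [0, 0, -0.29], 1],
  [[0, 0, 0], [0, 0, -0.29], 1],
  [[0, 0, 0], [0, 0, -0.29], 1],
])

```text
time_s: 35.0
position: [466.8, 293.6, 147.1]
orientation: [-0.0, 0.667, 0.745, -0.0]
ft_force: [-0.6, 0.7, -0.6]
opening: 17.7
gripper_force: 30.0
```

>>> arm_command([
  [[0, 0, 0], [0, 0, -0.29], 1],
  [[0, 0, 0], [0, 0, -0.29], 1],
  [[0, 0, 0], [0, 0, -0.29], 1],
  [[0, 0, 0], [0, 0, -0.29], 1],
  [[0, 0, 0], [0, 0, -0.29], 1],
])

```text
time_s: 35.5
position: [466.9, 293.5, 147.1]
orientation: [-0.0, 0.359, 0.933, -0.0]
ft_force: [0.0, 1.3, -0.8]
opening: 17.7
gripper_force: 30.0
```

>>> arm_command([
  [[0, 0, 0], [0, 0, -0.29], 1],
  [[0, 0, 0], [0, 0, -0.29], 1],
  [[0, 0, 0], [0, 0, -0.31], 1],
  [[0, 0, 0], [0, 0, 0], 1],
  [[0, 0, 0], [0, 0, 0], 1],
])

```text
time_s: 36.0
position: [466.9, 293.6, 147.0]
orientation: [-0.0, 0.152, 0.988, -0.0]
ft_force: [-0.1, -0.2, -0.8]
opening: 17.4
gripper_force: 30.0
```

Run:
```python
from h import *
s=observe(); q=s['orientation']; a=2*np.arctan2(q[2],q[1]); print(np.round(s['position'],1),'yaw_x',a,s['opening'],s['gripper_force'],np.round(s['qpos'],2))
d=np.array([667,5])-s['position'][:2]; print('tool x,y units',d@[np.cos(a),np.sin(a)]/20,d@[np.sin(a),-np.cos(a)]/20)
```

```text
[466.9 293.6 147. ] yaw_x 2.837255768030577 17.387070326408928 29.99935350380838 [-0.22  0.85 -0.74  1.87  0.83  0.76 -0.17]
tool x,y units -13.869303460407513 -10.770258985710916
```

>>> arm_command([
  [[-0.99, -0.77, 0], [0, 0, 0], 1],
  [[-0.99, -0.77, 0], [0, 0, 0], 1],
  [[-0.99, -0.77, 0], [0, 0, 0], 1],
  [[-0.99, -0.77, 0], [0, 0, 0], 1],
  [[-0.99, -0.77, 0], [0, 0, 0], 1],
])

```text
time_s: 36.5
position: [539.2, 190.2, 147.2]
orientation: [-0.0, 0.151, 0.989, -0.0]
ft_force: [0.9, -0.1, -0.4]
opening: 17.2
gripper_force: 30.0
```

>>> arm_command([
  [[-0.99, -0.77, 0], [0, 0, 0], 1],
  [[-0.99, -0.77, 0], [0, 0, 0], 1],
  [[-0.99, -0.77, 0], [0, 0, 0], 1],
  [[-0.99, -0.77, 0], [0, 0, 0], 1],
  [[-0.99, -0.77, 0], [0, 0, 0], 1],
])

```text
time_s: 37.0
position: [610.9, 87.3, 147.1]
orientation: [-0.0, 0.151, 0.989, -0.0]
ft_force: [-0.5, 0.2, -1.2]
opening: 17.3
gripper_force: 30.0
```

>>> arm_command([
  [[-0.99, -0.77, 0], [0, 0, 0], 1],
  [[-0.99, -0.77, 0], [0, 0, 0], 1],
  [[-0.99, -0.77, 0], [0, 0, 0], 1],
  [[-0.99, -0.77, 0], [0, 0, 0], 1],
  [[0, 0, 0], [0, 0, 0], 1],
])

```text
time_s: 37.5
position: [669.6, 1.0, 146.3]
orientation: [0.001, 0.154, 0.988, -0.002]
ft_force: [0.1, -0.6, -0.3]
opening: 17.5
gripper_force: 30.0
```

>>> arm_command([
  [[0, 0, 0], [0, 0, 0], 1],
  [[0, 0, 0], [0, 0, 0], 1],
  [[0, 0, 0], [0, 0, 0], 1],
])

```text
time_s: 37.8
position: [667.3, 7.6, 147.3]
orientation: [-0.0, 0.149, 0.989, 0.0]
ft_force: [0.5, -0.8, -0.7]
opening: 17.5
gripper_force: 30.0
```

Run:
```python
from h import *
g=snap('wrist','w11'); s=observe(); q=s['orientation']; a=2*np.arctan2(q[2],q[1]); print(np.round(s['position'],1),'yaw_x',a,np.round(np.linalg.inv(g['view'])[:3,3],1))
print(measure(g,(622,80),'pale',3,64), measure(g,(612,-105),'black',14,50))
```

```text
[667.4   7.4 147.2] yaw_x 2.8427965019647887 [605.5  27.1 275.4]
(array([608. ,  37.2]), -0.317, array([606. ,  35.4]), array([29.8, 94.4])) (array([ 612.8, -101.3]), 1.461, array([ 613. , -101.1]), array([36.1, 83.7]))
```

View pics/w11.png

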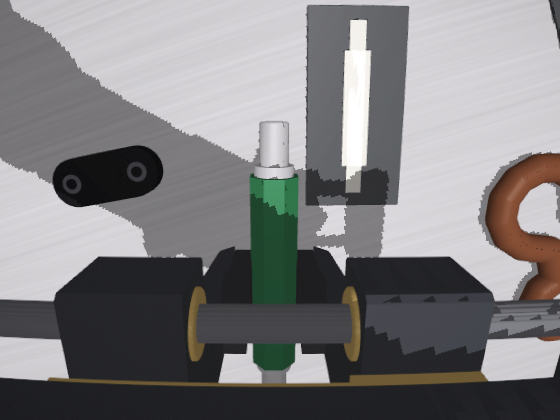

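The wrist view shows the gauge seat at (357,105), its lower end in shadow, the held gauge at (275,240), the target flap at (107,176) and the hook at the right, clear.

```bash
cat >> h.py <<'E'
def blob(g, box, thr, z):
    x0,y0,x1,y1=box; m=np.zeros(g['frame'].shape[:2],np.uint8)
    m[y0:y1,x0:x1]=g['frame'][y0:y1,x0:x1].min(2)>thr
    c=max(cv2.findContours(m,0,cv2.CHAIN_APPROX_NONE)[0],key=cv2.contourArea).reshape(-1,2)
    W=cast(g,c,z)[:,:2].astype(np.float32); M=cv2.moments(W.reshape(-1,1,2)); rc=cv2.minAreaRect(W)
    return np.round([M['m10']/M['m00'],M['m01']/M['m00']],1), round(0.5*np.arctan2(2*M['mu11'],M['mu20']-M['mu02']),3), np.round(rc[0],1), np.round(rc[1],1), rc[2]
def pose():
    s=observe(); q=s['orientation']; return s['position'], 2*np.arctan2(q[2],q[1])
def units(target, a=None):
    p,b=pose(); a=b if a is None else a; d=np.array(target)-p[:2]
    return np.round(p,1), round(b,4), 'tool x,y units', round(d@[np.cos(a),np.sin(a)]/20,3), round(d@[np.sin(a),-np.cos(a)]/20,3)
E
python3 - <<'E'
from h import *
g=load('w11')
for t in (85,100,115): print(blob(g,(335,10,380,200),t,3))
print(g['frame'][185,325:390,0].tolist())
# held gauge check: green + pin centreline
P=pose(); print(P)
E
```

```text
(array([614.6,  85.9]), np.float64(-0.271), array([618.5,  85.7]), array([ 32.7, 127.2]), 75.10457611083984)
(array([609.4,  84.9]), np.float64(-0.268), array([618.3,  84.7]), array([ 30.7, 127. ]), 74.53653717041016)
(array([620.6,  83.5]), np.float64(-0.288), array([620.9,  83.4]), array([ 19.5, 120.9]), 73.57746124267578)
[48, 49, 48, 49, 48, 49, 49, 49, 47, 49, 48, 49, 49, 49, 49, 49, 48, 47, 48, 49, 78, 146, 145, 146, 145, 146, 146, 146, 146, 145, 146, 146, 145, 145, 142, 115, 48, 48, 48, 49, 49, 47, 48, 49, 47, 49, 48, 48, 49, 48, 47, 48, 48, 47, 49, 47, 48, 49, 48, 48, 47, 48, 84, 95, 94]
(array([667.41860944,   7.36032152, 147.24280885]), np.float64(2.8427965019647887))
```

>>> arm_command([
  [[1, 0.9, 0], [0, 0, -0.016], 1],
  [[1, 0.9, 0.2], [0, 0, 0], 1],
  [[1, 0.9, 0.5], [0, 0, 0], 1],
  [[0.28, 0.2, 1], [0, 0, 0], 1],
  [[0, 0, 1], [0, 0, 0], 1],
])

```text
time_s: 38.35
position: [621.0, 83.6, 93.4]
orientation: [-0.0, 0.144, 0.99, 0.001]
ft_force: [-0.5, 0.6, -1.0]
opening: 17.5
gripper_force: 30.0
```

>>> arm_command([
  [[0, 0, 1], [0, 0, 0], 1],
  [[0, 0, 1], [0, 0, 0], 1],
  [[0, 0, 0.6], [0, 0, 0], 1],
  [[0, 0, 0.2], [0, 0, 0], 1],
  [[0, 0, 0], [0, 0, 0], 1],
])

```text
time_s: 38.85
position: [621.8, 80.5, 36.6]
orientation: [-0.001, 0.146, 0.989, -0.0]
ft_force: [-0.0, -0.2, -0.1]
opening: 17.6
gripper_force: 30.0
```

>>> arm_command([
  [[0, 0, 0], [0, 0, 0], 1],
  [[0, 0, 0], [0, 0, 0], 1],
  [[0, 0, 0], [0, 0, 0], 1],
])

```text
time_s: 39.15
position: [622.5, 80.6, 37.8]
orientation: [0.0, 0.146, 0.989, 0.0]
ft_force: [-0.2, 0.1, -0.2]
opening: 17.5
gripper_force: 30.0
```

```bash
python3 -c "
from h import *
print(units([621.8,82.0]))"
```

```text
(array([622.5,  80.6,  37.8]), np.float64(2.8489), 'tool x,y units', np.float64(0.051), np.float64(0.055))
```

>>> arm_command([
  [[0.05, 0.05, 0.2], [0, 0, 0], 1],
  [[0, 0, 0.2], [0, 0, 0], 1],
  [[0, 0, 0.15], [0, 0, 0], 1],
  [[0, 0, 0.08], [0, 0, 0], 1],
  [[0, 0, 0], [0, 0, 0], 1],
])

```text
time_s: 39.65
position: [621.2, 81.8, 24.3]
orientation: [-0.0, 0.146, 0.989, -0.0]
ft_force: [0.1, 0.2, -1.3]
opening: 17.6
gripper_force: 30.0
```

>>> arm_command([
  [[0, 0, 0.03], [0, 0, 0], 1],
  [[0, 0, 0], [0, 0, 0], 1],
])

```text
time_s: 39.85
position: [621.3, 81.8, 24.2]
orientation: [-0.0, 0.146, 0.989, -0.0]
ft_force: [-1.3, 0.4, 3.0]
opening: 17.7
gripper_force: 30.0
```

>>> arm_command([
  [[0, 0, 0], [0, 0, 0], 0.7],
  [[0, 0, 0], [0, 0, 0], 0.5],
  [[0, 0, 0], [0, 0, 0], 0.3],
  [[0, 0, 0], [0, 0, 0], 0],
  [[0, 0, 0], [0, 0, 0], 0],
])

```text
time_s: 40.35
position: [621.3, 81.8, 23.7]
orientation: [-0.0, 0.146, 0.989, -0.0]
ft_force: [-0.6, 0.1, 0.4]
opening: 55.3
gripper_force: 0.0
```

>>> arm_command([
  [[0, 0, -0.5], [0, 0, 0], 0],
  [[0, 0, -1], [0, 0, 0], 0],
  [[0, 0, -1], [0, 0, 0], 0],
  [[-0.5, 0, -1], [0, 0, 0], 0],
  [[-1, 0, -1], [0, 0, 0], 0],
])

```text
time_s: 40.85
position: [649.6, 74.2, 117.1]
orientation: [-0.0, 0.144, 0.99, 0.001]
ft_force: [-0.1, 0.2, 0.1]
opening: 88.3
gripper_force: 0.0
```

>>> arm_command([
  [[-1, 0, -1], [0, 0, 0], 0],
  [[-0.5, 0, -0.5], [0, 0, 0], 0],
  [[0, 0, 0], [0, 0, 0], 0],
  [[0, 0, 0], [0, 0, 0], 0],
  [[0, 0, 0], [0, 0, 0], 0],
])

```text
time_s: 41.35
position: [677.6, 64.8, 143.6]
orientation: [-0.001, 0.145, 0.989, -0.0]
ft_force: [-0.7, 0.2, 0.2]
opening: 87.9
gripper_force: 0.0
```

Run:
```python
from h import *
g=snap('wrist','w12'); print(pose())
print(measure(g,(621,83),'green',18,70))
cv2.imwrite('pics/w12c.png',cv2.resize(g['frame'][0:240,150:420,::-1],None,fx=2.5,fy=2.5,interpolation=cv2.INTER_NEAREST))
```

```text
(array([677.58240558,  64.7433655 , 143.38354939]), np.float64(2.8503973444874764))
(array([620.2,  82.3]), -0.297, array([620.1,  82.6]), array([17.6, 80.4]))
```

View pics/w12c.png

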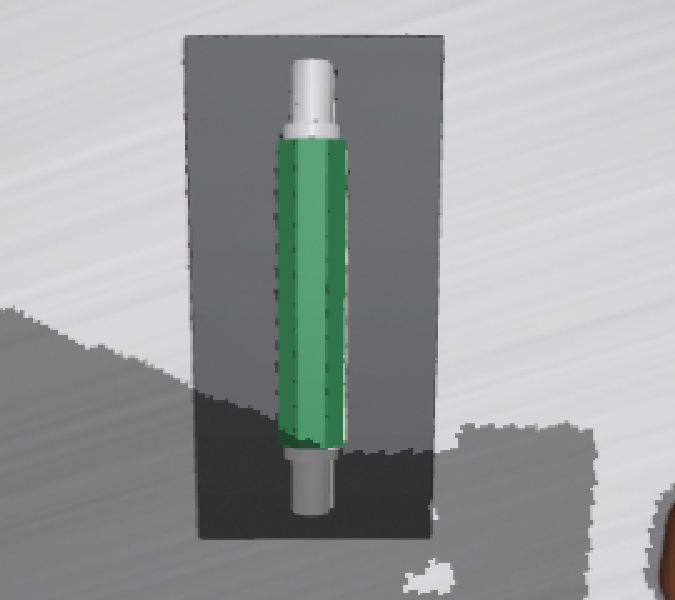

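The gauge in the crop (centre (312,287)) is centred on its pad and parallel to it, with only a hairline of silhouette showing. Next is the flap, the one farthest from the base.

>>> arm_command([
  [[0, 0, 0], [0, 0, 0.284], 0],
  [[0, 0, 0], [0, 0, 0.284], 0],
  [[0, 0, 0], [0, 0, 0.284], 0],
  [[0, 0, 0], [0, 0, 0.284], 0],
  [[0, 0, 0], [0, 0, 0.284], 0],
])

```text
time_s: 41.9
position: [677.8, 64.8, 143.2]
orientation: [-0.001, 0.483, 0.876, -0.001]
ft_force: [-0.2, 0.2, 0.5]
opening: 88.3
gripper_force: 0.0
```

>>> arm_command([
  [[0, 0, 0], [0, 0, 0.284], 0],
  [[0, 0, 0], [0, 0, 0.284], 0],
  [[0, 0, 0], [0, 0, 0.284], 0],
  [[0, 0, 0], [0, 0, 0.284], 0],
  [[0, 0, 0], [0, 0, 0.284], 0],
])

```text
time_s: 42.4
position: [677.7, 64.8, 143.1]
orientation: [-0.001, 0.757, 0.653, -0.001]
ft_force: [-0.6, 1.0, -0.0]
opening: 88.0
gripper_force: 0.0
```

>>> arm_command([
  [[-0.94, -0.16, 0], [0, 0, 0], 0],
  [[-0.94, -0.16, 0], [0, 0, 0], 0],
  [[-0.94, -0.16, 0], [0, 0, 0], 0],
  [[-0.94, -0.16, 0], [0, 0, 0], 0],
  [[-0.94, -0.16, 0], [0, 0, 0], 0],
])

```text
time_s: 42.9
position: [648.8, -29.2, 143.8]
orientation: [-0.0, 0.756, 0.655, -0.001]
ft_force: [0.9, -0.2, 0.3]
opening: 87.8
gripper_force: 0.0
```

>>> arm_command([
  [[-0.94, -0.16, 0], [0, 0, 0], 0],
  [[-0.94, -0.16, 0], [0, 0, 0], 0],
  [[-0.94, -0.16, 0], [0, 0, 0], 0],
  [[-0.94, -0.16, 0], [0, 0, 0], 0],
  [[-0.94, -0.16, 0], [0, 0, 0], 0],
])

```text
time_s: 43.4
position: [619.4, -119.7, 143.9]
orientation: [-0.0, 0.756, 0.655, -0.0]
ft_force: [0.6, 0.1, -0.5]
opening: 87.9
gripper_force: 0.0
```

>>> arm_command([
  [[-0.94, -0.16, 0], [0, 0, 0], 0],
  [[-0.94, -0.16, 0], [0, 0, 0], 0],
  [[-0.94, -0.16, 0], [0, 0, 0], 0],
  [[0, 0, 0], [0, 0, 0], 0],
  [[0, 0, 0], [0, 0, 0], 0],
])

```text
time_s: 43.9
position: [602.6, -172.2, 143.9]
orientation: [-0.0, 0.756, 0.655, 0.0]
ft_force: [0.3, 1.2, -0.4]
opening: 87.9
gripper_force: 0.0
```

>>> arm_command([
  [[0, 0, 0], [0, 0, 0], 0],
  [[0, 0, 0], [0, 0, 0], 0],
])

```text
time_s: 44.1
position: [603.5, -170.1, 144.0]
orientation: [-0.0, 0.755, 0.656, 0.0]
ft_force: [0.6, 0.7, 0.5]
opening: 88.2
gripper_force: 0.0
```

Run:
```python
from h import *
g=snap('wrist','w13'); print(pose(), np.round(observe()['qpos'],2))
print(measure(g,(611,-104),'black',12,50))
```

```text
(array([ 603.46709913, -170.21820079,  143.96828489]), np.float64(1.430981141457923)) [ 0.46  0.87 -0.48  1.64  0.54  0.76 -0.41]
(array([ 609.4, -134.2]), -0.099, array([ 609.2, -134.1]), array([17.1, 34.6]))
```

View pics/w13.png

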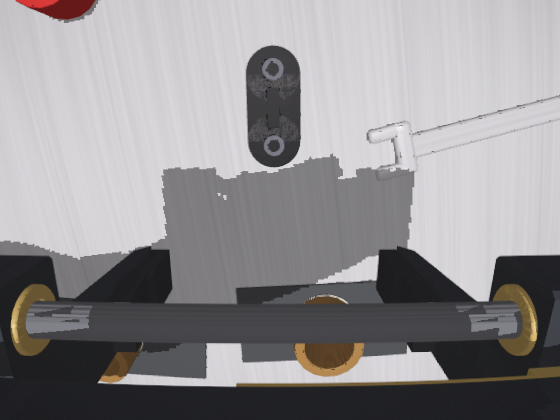

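The wrist view shows the flap at (273,105), upright in the picture, with a spanner claw at (385,150) to the right. I will go down with the fingers part-closed to stay clear of it.

Run:
```python
from h import *
g=load('w13'); im=g['frame']
for t in (70,85,100):
    m=np.zeros(im.shape[:2],np.uint8); m[30:180,225:325]=im[30:180,225:325].max(2)<t
    c=max(cv2.findContours(m,0,cv2.CHAIN_APPROX_NONE)[0],key=cv2.contourArea).reshape(-1,2)
    W=cast(g,c,9)[:,:2].astype(np.float32); M=cv2.moments(W.reshape(-1,1,2)); rc=cv2.minAreaRect(W)
    cen=np.array([M['m10'],M['m01']])/M['m00']; print(t,np.round(cen,1),round(0.5*np.arctan2(2*M['mu11'],M['mu20']-M['mu02']),3),np.round(rc[0],1),np.round(rc[1],1),rc[2])
a=1.431; tgt=np.array(rc[0])-1.6*np.array([np.cos(a),np.sin(a)]); print(tgt,units(tgt))
```

```text
70 [ 612.2 -113. ] 1.418 [ 611.3 -115. ] [56.4 35.5] 82.82679748535156
85 [ 613. -103.] 1.453 [ 612.8 -103. ] [80.5 35.6] 82.81562805175781
100 [ 612.9 -103. ] 1.449 [ 613. -103.] [80.6 36.4] 83.12283325195312
[ 612.82624805 -104.62854997] (array([ 603.5, -170.2,  144. ]), np.float64(1.431), 'tool x,y units', np.float64(3.313), np.float64(0.006))
```

>>> arm_command([
  [[1, 0, 0], [0, 0, -0.036], 0.3],
  [[1, 0, 0.2], [0, 0, 0], 0.3],
  [[1, 0, 0.5], [0, 0, 0], 0.3],
  [[0.31, 0, 1], [0, 0, 0], 0.3],
  [[0, 0, 1], [0, 0, 0], 0.3],
])

```text
time_s: 44.65
position: [612.5, -102.7, 89.9]
orientation: [-0.0, 0.748, 0.664, 0.001]
ft_force: [0.2, -0.1, -0.0]
opening: 61.5
gripper_force: 0.0
```

>>> arm_command([
  [[0, 0, 1], [0, 0, 0], 0.3],
  [[0, 0, 1], [0, 0, 0], 0.3],
  [[0, 0, 0.5], [0, 0, 0], 0.3],
  [[0, 0, 0], [0, 0, 0], 0.3],
  [[0, 0, 0], [0, 0, 0], 0.3],
])

```text
time_s: 45.15
position: [612.0, -105.6, 40.4]
orientation: [0.0, 0.749, 0.662, 0.0]
ft_force: [-1.2, -0.3, 0.8]
opening: 61.8
gripper_force: 0.0
```

>>> arm_command([
  [[0, 0, 0], [0, 0, 0], 0.3],
  [[0, 0, 0], [0, 0, 0], 0.3],
])

```text
time_s: 45.35
position: [612.2, -106.0, 40.9]
orientation: [0.0, 0.75, 0.662, 0.0]
ft_force: [0.2, 0.1, 0.4]
opening: 62.0
gripper_force: 0.0
```

```bash
python3 -c "
from h import *
print(units([612.8,-104.6]))"
```

```text
(array([ 612.2, -106. ,   40.9]), np.float64(1.4469), 'tool x,y units', np.float64(0.072), np.float64(0.02))
```

>>> arm_command([
  [[0.07, 0.02, 0.45], [0, 0, 0], 0.3],
  [[0, 0, 0.35], [0, 0, 0], 0.3],
  [[0, 0, 0.2], [0, 0, 0], 0.3],
  [[0, 0, 0], [0, 0, 0], 0.3],
  [[0, 0, 0], [0, 0, 0], 0.3],
])

```text
time_s: 45.85
position: [611.9, -104.5, 19.6]
orientation: [-0.0, 0.749, 0.662, -0.0]
ft_force: [-1.2, -0.0, 0.9]
opening: 61.5
gripper_force: 0.7
```

>>> arm_command([
  [[0, 0, 0], [0, 0, 0], 0.5],
  [[0, 0, 0], [0, 0, 0], 0.55],
  [[0, 0, 0], [0, 0, 0], 1],
  [[0, 0, 0], [0, 0, 0], 1],
  [[0, 0, 0], [0, 0, 0], 1],
])

```text
time_s: 46.35
position: [612.0, -104.6, 19.7]
orientation: [-0.0, 0.749, 0.662, -0.0]
ft_force: [-0.1, -0.4, -0.9]
opening: 36.0
gripper_force: 30.0
```

>>> arm_command([
  [[0, 0, 0], [0, 0, 0], 1],
  [[0, 0, 0], [0, 0, 0], 1],
  [[0, 0, 0], [0, 0, 0], 1],
])

```text
time_s: 46.65
position: [612.1, -104.6, 19.8]
orientation: [-0.0, 0.75, 0.662, -0.0]
ft_force: [0.6, -0.3, -0.3]
opening: 35.6
gripper_force: 30.0
```

>>> arm_command([
  [[0, 0, -0.3], [0, 0, 0], 1],
  [[0, 0, -0.7], [0, 0, 0], 1],
  [[0, 0, -1], [0, 0, 0], 1],
  [[0, 0, -1], [0, 0, 0], 1],
  [[0, 0, -1], [0, 0, 0], 1],
])

```text
time_s: 47.15
position: [612.4, -104.6, 101.9]
orientation: [0.0, 0.749, 0.662, 0.0]
ft_force: [-0.1, -0.4, -1.0]
opening: 35.7
gripper_force: 30.0
```

>>> arm_command([
  [[0, 0, -1], [0, 0, 0], 1],
  [[0, 0, -1], [0, 0, 0], 1],
  [[0, 0, -0.3], [0, 0, 0], 1],
  [[0, 0, 0], [0, 0, -0.275], 1],
  [[0, 0, 0], [0, 0, -0.275], 1],
])

```text
time_s: 47.65
position: [612.2, -104.7, 146.5]
orientation: [0.0, 0.65, 0.76, -0.0]
ft_force: [-0.0, -0.6, -1.1]
opening: 35.6
gripper_force: 30.0
```

>>> arm_command([
  [[0, 0, 0], [0, 0, -0.275], 1],
  [[0, 0, 0], [0, 0, -0.275], 1],
  [[0, 0, 0], [0, 0, -0.275], 1],
  [[0, 0, 0], [0, 0, -0.275], 1],
  [[0, 0, 0], [0, 0, -0.275], 1],
])

```text
time_s: 48.15
position: [611.9, -104.8, 145.8]
orientation: [-0.0, 0.355, 0.935, -0.0]
ft_force: [0.3, 0.2, 0.1]
opening: 35.6
gripper_force: 30.0
```

>>> arm_command([
  [[0, 0, 0], [0, 0, -0.275], 1],
  [[0, 0, 0], [0, 0, -0.275], 1],
  [[0, 0, 0], [0, 0, -0.275], 1],
  [[0, 0, 0], [0, 0, -0.275], 1],
  [[0, 0, 0], [0, 0, -0.275], 1],
])

```text
time_s: 48.65
position: [611.9, -104.9, 145.8]
orientation: [-0.0, 0.019, 1.0, -0.0]
ft_force: [0.1, -0.3, -0.9]
opening: 35.7
gripper_force: 30.0
```

>>> arm_command([
  [[0, 0, 0], [0, 0, -0.275], 1],
  [[0, 0, 0], [0, 0, 0], 1],
  [[0, 0, 0], [0, 0, 0], 1],
])

```text
time_s: 48.95
position: [612.0, -104.8, 145.7]
orientation: [-0.0, -0.045, 0.999, 0.0]
ft_force: [0.1, 0.3, -0.5]
opening: 35.7
gripper_force: 30.0
```

```bash
python3 -c "
from h import *
print(units([673.4,279])); s=observe(); print(s['opening'],s['gripper_force'],np.round(s['qpos'],2))"
```

```text
(array([ 612. , -104.8,  145.7]), np.float64(3.2311), 'tool x,y units', np.float64(-4.774), np.float64(18.837))
35.711308402410644 29.999569058418274 [ 0.56  0.98 -0.91  1.65  0.91  0.99  0.98]
```

>>> arm_command([
  [[-0.25, 0.99, 0], [0, 0, 0], 1],
  [[-0.25, 0.99, 0], [0, 0, 0], 1],
  [[-0.25, 0.99, 0], [0, 0, 0], 1],
  [[-0.25, 0.99, 0], [0, 0, 0], 1],
  [[-0.25, 0.99, 0], [0, 0, 0], 1],
])

```text
time_s: 49.45
position: [627.9, -2.9, 146.0]
orientation: [-0.0, -0.045, 0.999, -0.0]
ft_force: [0.9, -0.5, -0.5]
opening: 35.9
gripper_force: 30.0
```

>>> arm_command([
  [[-0.25, 0.99, 0], [0, 0, 0], 1],
  [[-0.25, 0.99, 0], [0, 0, 0], 1],
  [[-0.25, 0.99, 0], [0, 0, 0], 1],
  [[-0.25, 0.99, 0], [0, 0, 0], 1],
  [[-0.25, 0.99, 0], [0, 0, 0], 1],
])

```text
time_s: 49.95
position: [643.6, 98.0, 145.9]
orientation: [-0.0, -0.045, 0.999, -0.0]
ft_force: [1.0, -0.3, -0.6]
opening: 35.7
gripper_force: 30.0
```

>>> arm_command([
  [[-0.25, 0.99, 0], [0, 0, 0], 1],
  [[-0.25, 0.99, 0], [0, 0, 0], 1],
  [[-0.25, 0.99, 0], [0, 0, 0], 1],
  [[-0.25, 0.99, 0], [0, 0, 0], 1],
  [[-0.25, 0.99, 0], [0, 0, 0], 1],
])

```text
time_s: 50.45
position: [659.3, 198.9, 146.0]
orientation: [-0.0, -0.045, 0.999, -0.0]
ft_force: [0.8, 0.1, -0.6]
opening: 35.5
gripper_force: 30.0
```

>>> arm_command([
  [[-0.25, 0.99, 0], [0, 0, 0], 1],
  [[-0.25, 0.99, 0], [0, 0, 0], 1],
  [[-0.25, 0.99, 0], [0, 0, 0], 1],
  [[-0.25, 0.99, 0], [0, 0, 0], 1],
  [[0, 0, 0], [0, 0, 0], 1],
])

```text
time_s: 50.95
position: [670.6, 283.0, 146.2]
orientation: [-0.0, -0.048, 0.999, 0.002]
ft_force: [0.3, 0.2, -0.5]
opening: 35.8
gripper_force: 30.0
```

>>> arm_command([
  [[0, 0, 0], [0, 0, 0], 1],
  [[0, 0, 0], [0, 0, 0], 1],
  [[0, 0, 0], [0, 0, 0], 1],
])

```text
time_s: 51.25
position: [672.3, 276.9, 145.8]
orientation: [-0.0, -0.045, 0.999, -0.001]
ft_force: [-0.0, 0.3, -1.0]
opening: 35.7
gripper_force: 30.0
```

Run:
```python
from h import *
g=snap('wrist','w14'); print(pose(),observe()['gripper_force'])
print(np.round(proj(g,[[608,273,3],[568,269,3],[648,277,3],[538,267,3],[678,279,3]])))
```

```text
(array([672.25515305, 277.16113204, 145.81087839]), np.float64(3.2325766073902904)) 29.99979078769684
[[276. 111.]
 [276.  52.]
 [277. 168.]
 [277.   5.]
 [276. 208.]]
```

View pics/w14.png

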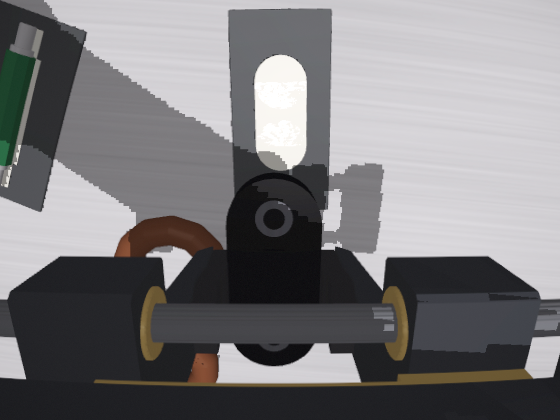

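The silhouette is at (280,112), fully visible; the flap is held at (274,270).

Run:
```python
from h import *
g=load('w14')
for t in (100,120): 
    r=blob(g,(240,30,322,178),t,3); print(r)
a=3.2325; x=np.array([np.cos(a),np.sin(a)]); y=np.array([np.sin(a),-np.cos(a)])
tgt=r[2]-1.6*x-0.2*y; print(tgt,units(tgt))
```

```text
(array([599.2, 275.8]), np.float64(0.156), array([601.4, 275.6]), array([96.3, 58.8]), 5.275449275970459)
(array([609.4, 276.1]), np.float64(0.109), array([609.3, 275.8]), array([80.5, 36.8]), 6.255709171295166)
[610.91154967 275.74607734] (array([672.3, 277.2, 145.8]), np.float64(3.2326), 'tool x,y units', np.float64(3.061), np.float64(0.208))
```

>>> arm_command([
  [[1, 0.18, 0], [0, 0, -0.026], 1],
  [[1, 0, 0.2], [0, 0, 0], 1],
  [[1, 0, 0.5], [0, 0, 0], 1],
  [[0.1, 0, 1], [0, 0, 0], 1],
  [[0, 0, 1], [0, 0, 0], 1],
])

```text
time_s: 51.8
position: [609.9, 275.4, 91.7]
orientation: [0.0, -0.053, 0.999, -0.0]
ft_force: [0.3, 0.0, -1.4]
opening: 35.6
gripper_force: 30.0
```

>>> arm_command([
  [[0, 0, 1], [0, 0, 0], 1],
  [[0, 0, 1], [0, 0, 0], 1],
  [[0, 0, 0.6], [0, 0, 0], 1],
  [[0, 0, 0.2], [0, 0, 0], 1],
  [[0, 0, 0], [0, 0, 0], 1],
])

```text
time_s: 52.3
position: [609.6, 276.2, 35.2]
orientation: [-0.001, -0.053, 0.999, 0.0]
ft_force: [0.3, 0.6, -1.5]
opening: 36.0
gripper_force: 30.0
```

>>> arm_command([
  [[0, 0, 0], [0, 0, 0], 1],
  [[0, 0, 0], [0, 0, 0], 1],
  [[0, 0, 0], [0, 0, 0], 1],
])

```text
time_s: 52.6
position: [610.2, 276.4, 36.7]
orientation: [0.0, -0.053, 0.999, 0.0]
ft_force: [-0.1, -0.2, 0.2]
opening: 35.8
gripper_force: 30.0
```

```bash
python3 -c "
from h import *
print(units([610.3,275.1]))"
```

```text
(array([610.2, 276.4,  36.7]), np.float64(3.2474), 'tool x,y units', np.float64(0.003), np.float64(-0.064))
```

>>> arm_command([
  [[0, -0.05, 0.2], [0, 0, 0], 1],
  [[0, 0, 0.2], [0, 0, 0], 1],
  [[0, 0, 0.15], [0, 0, 0], 1],
  [[0, 0, 0.06], [0, 0, 0], 1],
  [[0, 0, 0], [0, 0, 0], 1],
])

```text
time_s: 53.1
position: [609.7, 275.0, 23.3]
orientation: [-0.0, -0.053, 0.999, -0.0]
ft_force: [-0.7, 0.2, 0.4]
opening: 35.8
gripper_force: 30.0
```

>>> arm_command([
  [[0, 0, 0.03], [0, 0, 0], 1],
  [[0, 0, 0], [0, 0, 0], 1],
])

```text
time_s: 53.3
position: [609.9, 275.1, 23.1]
orientation: [-0.0, -0.053, 0.999, 0.0]
ft_force: [0.9, 1.0, -0.2]
opening: 35.9
gripper_force: 30.0
```

>>> arm_command([
  [[0, 0, 0.03], [0, 0, 0], 1],
  [[0, 0, 0.02], [0, 0, 0], 1],
  [[0, 0, 0], [0, 0, 0], 1],
])

```text
time_s: 53.6
position: [610.0, 275.2, 22.7]
orientation: [-0.0, -0.053, 0.999, 0.0]
ft_force: [-1.4, -1.1, 5.1]
opening: 36.0
gripper_force: 30.0
```

Contact. I release, rise and check from above.

>>> arm_command([
  [[0, 0, 0], [0, 0, 0], 0.5],
  [[0, 0, 0], [0, 0, 0], 0.3],
  [[0, 0, 0], [0, 0, 0], 0.2],
  [[0, 0, 0], [0, 0, 0], 0.1],
  [[0, 0, -0.5], [0, 0, 0], 0],
])

```text
time_s: 54.1
position: [609.0, 273.5, 30.7]
orientation: [-0.002, -0.053, 0.999, -0.002]
ft_force: [-0.7, -1.1, 0.1]
opening: 73.5
gripper_force: 0.0
```

>>> arm_command([
  [[0, 0, -1], [0, 0, 0], 0],
  [[0, 0, -1], [0, 0, 0], 0],
  [[-0.5, 0, -1], [0, 0, 0], 0],
  [[-1, 0, -1], [0, 0, 0], 0],
  [[-1, 0, -1], [0, 0, 0], 0],
])

```text
time_s: 54.6
position: [660.4, 280.0, 135.1]
orientation: [0.0, -0.053, 0.999, 0.0]
ft_force: [0.5, -0.1, -0.6]
opening: 87.9
gripper_force: 0.0
```

>>> arm_command([
  [[-0.5, 0, -0.5], [0, 0, 0], 0],
  [[0, 0, 0], [0, 0, 0], 0],
  [[0, 0, 0], [0, 0, 0], 0],
  [[0, 0, 0], [0, 0, 0], 0],
])

```text
time_s: 55.0
position: [668.4, 281.0, 141.6]
orientation: [-0.001, -0.054, 0.999, -0.001]
ft_force: [0.4, 0.3, 0.4]
opening: 88.1
gripper_force: 0.0
```

Run:
```python
from h import *
g=snap('wrist','w15'); print(pose())
cv2.imwrite('pics/w15c.png',cv2.resize(g['frame'][0:240,150:420,::-1],None,fx=2.5,fy=2.5,interpolation=cv2.INTER_NEAREST))
t=snap('top','t15')
```

```text
(array([668.49171962, 281.02507757, 141.43549923]), np.float64(3.2487603994855156))
```

View pics/w15c.png

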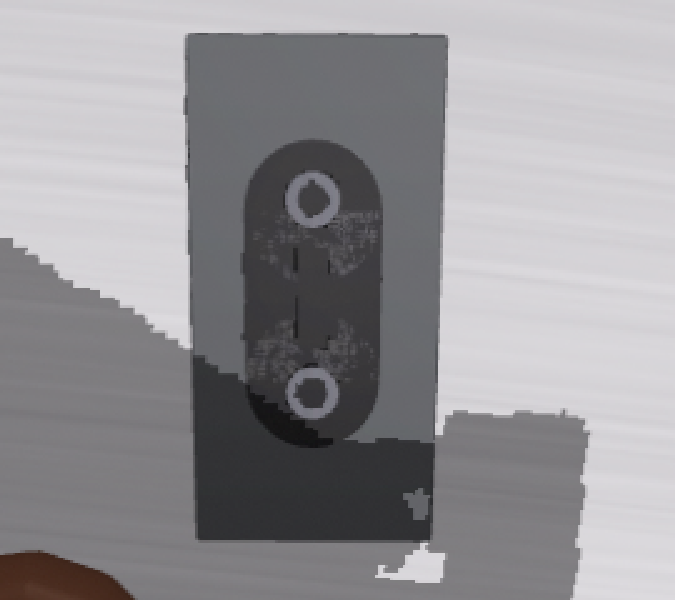

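The flap in the crop at (313,293) lies flat, parallel to its pad and centred, and no pale silhouette shows round it. One numeric check from the top camera, then I hand in.

Run:
```python
from h import *
a,b=load('t0'),load('t15')
print(measure(b,(631,-278),'bronze',30,45)[2],measure(b,(463,-272),'bronze',30,40)[2],'seats top',(631.9,-277.6),(463.1,-272.1))
print('gauge',measure(b,(622,81),'green',15,70)[:3],'seat (622.0,80.8) -0.293')
print(hand_in())
```

```text
[ 628.5 -277.6] [ 461.5 -272.1] seats top (631.9, -277.6) (463.1, -272.1)Traceback (most recent call last):
  File "<stdin>", line 4, in <module>
  File "h.py", line 28, in measure
    c=max(cs,key=cv2.contourArea)
ValueError: max() iterable argument is empty
```

The gauge is hidden from the top camera by the arm; its wrist check was good. Casting the bushings at z=30 rather than mid-height (z=20) shifts the large one's x by about −2.3 mm. Allowing for that, both are within 1 mm of their seats.

```bash
python3 -c "
from h import *
print(hand_in())"
```

```text
the job is handed in; nothing more can be done
None
```

All four parts are on their pads, lying flat and within about 1 mm of centre by the camera checks, the gauge and flap in line with their silhouettes; the hook and handle were not touched, and the job is handed in.

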